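# Unpack the clipped crate of lens blocks into the bench drawer

## Robot

A 6-joint arm with a two-finger parallel gripper is mounted at the origin on a cart in front of the work surface, level with it; the furniture and walls round the work are solid. World frame = base frame: x ahead of the robot, y to its left, z up, the work surface at z = 0. Lengths are in mm, angles in rad, forces in N, time in s.
With the tool pointing down it reaches from about 300 to 775 mm from the base axis. Payload 14.6 kg.
Tool frame: the origin (TCP) lies at the very end of the fingers, on their centre line; the grasp point (between the pads) lies 19 mm behind it (grip_point_offset is the distance from the TCP to the grasp point, in mm); z points along the fingers, y is the line along which they close (so a half turn about z gives the same grasp; the last joint's range is limited). The gripper opens to 94 mm and grips with 3 to 60 N. Pads are 16 mm wide; open, the fingers measure 119 mm over their backs; the gripper's body (75 mm by 177 mm) begins 78 mm behind the grasp point.
Start: joints at [-1.382, 0.3, 1.521, -0, 1.321, -0.067], TCP at [139.154, -532.095, 185.046] pointing down, gripper open.
Joint ranges: [-3.03, 3.03], [-0.79, 2.21], [0.23, 2.52], [-1.04, 4.18], [0, 3.07], [-2.55, 2.55]. Speed limits (rad/s): [2.22, 2.22, 2.57, 3.14, 3.14, 3.14].

## Interface

Orientations are given as [roll, pitch, yaw] about the fixed x, y, z axes, in that order (R = Rz(yaw) Ry(pitch) Rx(roll)).
In Python, from cell import read_state, camera, camera_info, sign_off, grip_point_offset gives the robot as it stands.
- The arm moves only by the shell command python3 -m handwheel 'ROWS' [FORCE]. ROWS is text: rows parted by semicolons, each of 5 numbers parted by spaces: the shift along the world's x, y, z in units of 40 mm (1.0 is 40 mm), then the turn about the world's z in units of 5 degrees (1.0 is 5 degrees), then the closure, from 0 (fully open) to 1 (shut). In form: dx dy dz yaw gripper; .... A call has 1 to 12 rows; each row shifts and turns the commanded pose from where the row before left it; what a row does not reach is not made up. A row lasts 1/12 s, in which the tool goes at most 41.7 mm and 7.16 degrees, less where a joint would pass 70% of its speed; a pose out of reach is approached as far as the arm can. A call is refused whole if a number of a shift passes 1 or a number of a turn 1, either way. A call with a gripper value outside its range is refused whole. The fingers move at their own pace and stop on an object; FORCE is the grip in N (left out, the last holds). Time passes only in rows, so rows that do not move let the fingers close. It gives the time, the measured TCP pose, the force, the opening and the grip force at its end, in the units of the state.
- read_state(): the state, without advancing time (a new reading comes with each control period).
- camera(name): name is "scene" or "side" or "wrist"; returns (picture, depth): 384x512x3 uint8, red, green, blue; 384x512 float32, mm along the optical axis (not along the pixel's ray), 0 where there is no reading.
- camera_info(name): a dict with "intrinsics" (3x3 intrinsics, pixels), "k1" (the pictures are not rectified: a ray, as slopes to the right and down, at radius r is drawn at 1 + k1 r^2 times it, then the intrinsics apply), "world_from_camera" (4x4, takes a point from camera to world coordinates). Camera axes: x right, y down, z forward; pixel columns grow to the right and rows downward; lengths in mm; the calibration is good to about 2 mm. A picture is of the moment at which its call begins: read the wrist's pose just before it. camera_info takes no time and is no camera call; for the wrist camera it gives the pose at the moment of the call.
- sign_off(): hands the job in; it is judged then, once.
The state is a dict: "clock": time; "joints": joint angles; "qd": joint speeds; "effort": joint torques, N m; "eef_pos": TCP position; "eef_rot": TCP orientation; "wrist_force": force on the tool from outside, world axes, zero at the start; "moment": the same for the moment, N m; "finger_gap": finger opening in mm; "finger_force": force on a finger pad.
Only numpy, scipy, OpenCV 4.12 (cv2) and the standard library are available. Lean on these libraries where they do the work, as an engineer would, in place of code of your own. Each camera call takes 0.05 s, during which the arm holds its last target. There are 200 camera calls.

## Task

Flip both red bale clips open, lift the blue lid off the grey crate and lay it flat on the bench beside it, then put every lens block from the crate into the open drawer of the small grey drawer unit. Slide the drawer fully shut and set the lid back squarely on the empty crate, seated all round, with the clips left hanging open. Leave the mist bottle, the screw dish and the whetstone where they are.

Things in the scene. Friction and masses are not known exactly. Their poses are not given: they have to be found in the camera images.
- crate_rim (a point): Centre of the mouth of the grey open-topped parts crate, level with its rim, 56 mm above the bench; x, y axes along its sides, z up. The crate is fixed, 142 (x) x 184 (y) x 56 mm, walls and floor 4 mm thick (inside 134 x 176 mm). The lens blocks stand on its floor, in a recess of 106 x 140 mm with a ledge 6 mm high all round, hidden until the lid is off. Clips: middle of its +y and -y sides
- clip_left_tab (a point): Middle of the inner face of the flat flip tab (36 wide along the crate's x, 3 thick, 67 to 88 mm above the bench) of the closed red bale clip on the crate's +y side. Push the tab outwards, away from the crate's middle, and follow it round and down: about 2 N. Closed, this point is 8 mm outside the clip's hinge line and 52 mm above it; open, the clip lies level, sticking out 64 mm from the hinge
- clip_right_tab (a point): The same point on the identical clip on the crate's -y side, which flips towards the crate's -y. Both clips hinge about a line parallel to the crate's x, 5 mm outside the crate's wall and 24 mm above the bench; closed, they rise 2 mm outside the lid's edge and a hook at the tab's foot reaches 6 mm over the lid's edge with 2 mm play
- clip_left (a joint): Angle of the +y clip, rad: 0 closed over the lid, 1.65 fully open; a spring snaps it to either end and holds it there, with the tipping point at 0.83
- clip_right (a joint): Angle of the -y clip, rad: 0 closed over the lid, 1.65 fully open; a spring snaps it to either end, tipping point 0.83
- lid_grip (a point): Middle of the web of the central grip on the blue lid (0.2 kg): web 14 thick (x), 70 long (y), 27 mm high, capped by a bead 20 x 74 x 6 mm whose top is 17 mm above this point. The point is 21 mm above the underside of the lid's plate, 15 mm above the plate's top. Axes: x across the grip, y along it, z up. Seated it is 21 mm above crate_rim; on the bench, 25 mm above the bench
- lid: The blue lid; origin at the centre of the underside of its plate, 152 (x) x 208 (y) x 6 mm. Below the plate a 4 mm deep plug of 128 x 170 mm enters the crate's mouth with 3 mm play all round. It may go on either way round
- unit_drawer0 (a joint): Opening of the drawer of the small grey drawer unit, m: 0 shut, 0.1256 fully out; it slides against about 1 N
- unit: Small grey drawer unit, fixed: 190 (x) x 210 (y) x 84 mm high, origin under its centre, front to its -x. Its top board starts 80 mm in front of the origin and hides the part of the drawer that is not drawn out; the height free above the drawer's floor inside is 50 mm
- drawer_floor (a point): Centre of the drawer's inner floor, 22 mm above the bench, x, y along the unit's axes; moves with the drawer, which opens to its -x. Inside 145 (x) x 168 (y) x 40 mm deep, walls 6 mm. With the drawer at joint value q the floor is open from above from 72 mm on the -x side of this point to q minus 79 mm on its +x side
- unit_drawer0_handle (a point): Middle of the drawer's bar handle, 11 mm thick, 116 mm long along y, 46 mm above the bench, 35 mm in front (-x) of the drawer's front plate (top 72 mm above the bench); pushing it along the unit's +x shuts the drawer
- bottle: Small mist bottle with a blue label, 41 mm across, 148 mm high, origin at the centre of its underside: a bystander
- dish: Small round metal screw dish, 70 mm across, 14 mm high, origin under its centre: a bystander
- whetstone: Whetstone in a black case, 78 x 126 x 24 mm, origin under its centre: a bystander
- block_1_centre (a point): Centre (half-way up, 21 mm above its base) of the yellow plastic lens block, if present: 30 g, a round flange 36 mm across and 8 mm thick with a round stem 16 mm across standing on it, 42 mm high in all; z runs up the stem
- block_2_centre (a point): Centre (half-way up, 21 mm above its base) of the orange plastic lens block, if present: 30 g, a round flange 36 mm across and 8 mm thick with a round stem 16 mm across standing on it, 42 mm high in all; z runs up the stem
- block_3_centre (a point): Centre (half-way up, 21 mm above its base) of the green plastic lens block, if present: 30 g, a round flange 36 mm across and 8 mm thick with a round stem 16 mm across standing on it, 42 mm high in all; z runs up the stem
- block_4_centre (a point): Centre (half-way up, 21 mm above its base) of the white plastic lens block, if present: 30 g, a round flange 36 mm across and 8 mm thick with a round stem 16 mm across standing on it, 42 mm high in all; z runs up the stem
- block_5_centre (a point): Centre (half-way up, 21 mm above its base) of the red plastic lens block, if present: 30 g, a round flange 36 mm across and 8 mm thick with a round stem 16 mm across standing on it, 42 mm high in all; z runs up the stem

How it is judged (in metres and radians):
On the way, in this order (a step that is already met when the one before it is completed fails the run):
1. both clips are flipped open (more than 1.3 rad) while the lid is still on the crate (value of joint each of clip_left, clip_right above 1.3 rad and horizontal distance between lid_grip and crate_rim below 0.02 m), for 0.2 s.
2. the lid lies flat on the bench beside the crate (horizontal distance between lid_grip and crate_rim above 0.12 m and height (world z) of lid_grip below 0.032 m and angle between lid_grip's own z axis and vertical below 0.08 rad and contact force between lid and the fingers below 0.2 N), for 0.2 s.
3. every lens block is in the drawer and released (x of block_1_centre in the frame of drawer_floor between -0.073 and 0.073 m and y of block_1_centre in the frame of drawer_floor between -0.085 and 0.085 m and z of block_1_centre in the frame of drawer_floor between 0 and 0.036 m and x of block_2_centre in the frame of drawer_floor between -0.073 and 0.073 m and y of block_2_centre in the frame of drawer_floor between -0.085 and 0.085 m and z of block_2_centre in the frame of drawer_floor between 0 and 0.036 m and x of block_3_centre in the frame of drawer_floor between -0.073 and 0.073 m and y of block_3_centre in the frame of drawer_floor between -0.085 and 0.085 m and z of block_3_centre in the frame of drawer_floor between 0 and 0.036 m and x of block_4_centre in the frame of drawer_floor between -0.073 and 0.073 m and y of block_4_centre in the frame of drawer_floor between -0.085 and 0.085 m and z of block_4_centre in the frame of drawer_floor between 0 and 0.036 m and x of block_5_centre in the frame of drawer_floor between -0.073 and 0.073 m and y of block_5_centre in the frame of drawer_floor between -0.085 and 0.085 m and z of block_5_centre in the frame of drawer_floor between 0 and 0.036 m and contact force between each of block_1, block_2, block_3, block_4, block_5 and the fingers below 0.2 N), for 0.2 s.
At the end, for the whole second after the job is handed in: Every lens block is inside the drawer, the drawer is shut to within 6 mm, the lid sits on the crate flat, within 7 mm of its middle and 0.1 rad of square, both clips are open (over 1.3 rad), and all is released and at rest (all of step 3 and value of joint each of clip_left, clip_right above 1.3 rad and horizontal distance between lid_grip and crate_rim below 0.007 m and angle between lid_grip's own z axis and vertical below 0.05 rad and angle between the x axis of lid_grip and the x axis of crate_rim, either way round below 0.1 rad and z of lid_grip in the frame of crate_rim between 0.017 and 0.0245 m and value of joint unit_drawer0 below 0.006 m and linear speed of lid below 0.02 m/s and contact force between lid and the fingers below 0.2 N); the robot touches nothing.
It fails at once if the mist bottle is moved by more than 3 cm (distance of bottle from where it was at the start of the episode above 0.03 m).
It fails at once if the screw dish is moved by more than 3 cm (distance of dish from where it was at the start of the episode above 0.03 m).
It fails at once if the whetstone is moved by more than 3 cm (distance of whetstone from where it was at the start of the episode above 0.03 m).
Of block_1, block_2, block_3, block_4, block_5 only 3 to 5 are there at a start; the rules pass over those that are not, and their reading is None.
At some moment in a run one of block_1, block_2, block_3, block_4, block_5, lid may be knocked a few centimetres aside while the robot is not near it.
Once in a run the grip may slacken for a moment while it holds something.
It also fails if it takes over 208 s, if anything falls off the work surface, if the arm or the gripper's body presses on something with over 40 N, if the wrist force passes 120 N, or if a joint passes its speed limit or range.

## Working session

There is one attempt and no reset: what is moved stays moved. The work goes in short steps, Python scripts to look and compute and a shell command to move; the robot and the scene stay as the last step left them, time stands still between calls to the robot, and variables do not carry over. Pictures are saved under pics/ and viewed, at most 14 in all, crops included, and the job is handed in when it is done.

```bash
ls; mkdir -p pics
cat > h.py <<'E'
import numpy as np, cv2
from cell import *
def info(n):
    c=camera_info(n); return np.array(c["intrinsics"]),c["k1"],np.array(c["world_from_camera"])
def pts(depth,inf):
    """world point per pixel from depth"""
    K,k1,T=inf; h,w=depth.shape
    u,v=np.meshgrid(np.arange(w),np.arange(h))
    s=slopes(np.stack([u,v],-1).reshape(-1,2),inf).reshape(h,w,2)
    P=np.dstack([s*depth[...,None],depth])
    return P@T[:3,:3].T+T[:3,3]
def slopes(uv,inf):
    K,k1,T=inf
    return cv2.undistortPoints(np.asarray(uv,float).reshape(-1,1,2),K,np.array([k1,0,0,0,0.])).reshape(-1,2)
def ray(uv,inf,z):
    """pixels -> world points on plane z"""
    K,k1,T=inf; s=slopes(uv,inf)
    d=np.c_[s,np.ones(len(s))]@T[:3,:3].T; o=T[:3,3]
    return o+d*((z-o[2])/d[:,2])[:,None]
def save(n,img,box=None,sc=1):
    if box: img=img[box[1]:box[3],box[0]:box[2]]
    cv2.imwrite("pics/"+n,cv2.resize(img[...,::-1],None,fx=sc,fy=sc))
E
python3 - <<'E'
from h import *
ims=[]
for n in("scene","side"):
    i=info(n);p,d=camera(n);np.savez("/tmp/%s.npz"%n,p=p,d=d)
    print(n,i[2].round(2).tolist(),i[0].round(0).tolist(),i[1]);save(n+"0.png",p,sc=1.5)
print(read_state(),grip_point_offset)
E
```

```text
pics
scene [[-0.58, -0.53, 0.61, -291.06], [-0.81, 0.39, -0.43, 606.57], [-0.01, -0.75, -0.66, 1033.11], [0.0, 0.0, 0.0, 1.0]] [[469.0, 0.0, 256.0], [0.0, 469.0, 194.0], [0.0, 0.0, 1.0]] -0.17790471054099394
side [[0.94, -0.15, 0.31, 183.75], [-0.35, -0.39, 0.85, -1060.42], [-0.0, -0.91, -0.42, 609.73], [0.0, 0.0, 0.0, 1.0]] [[456.0, 0.0, 259.0], [0.0, 456.0, 197.0], [0.0, 0.0, 1.0]] -0.17876513982452683
{'clock': 0.1, 'joints': array([-1.38161506e+00,  3.00410827e-01,  1.52152188e+00, -2.68009118e-05,
        1.32070662e+00, -6.66395919e-02]), 'qd': array([ 6.47905446e-04, -1.77088598e-03, -3.34837387e-04, -2.52580000e-05,
       -2.74953104e-05, -5.42050045e-04]), 'effort': array([ 1.95968700e-03, -5.32639182e+01, -3.53283870e+01,  7.09218532e-02,
        2.34642229e-02, -6.30741829e-05]), 'eef_pos': array([ 139.09139582, -531.85211617,  184.54444914]), 'eef_rot': array([-3.14054658e+00, -4.37952176e-05,  2.55827478e-01]), 'wrist_force': array([-0.17226102,  0.18632557, -0.06049731]), 'moment': array([0.03674663, 0.05795666, 0.031161  ]), 'finger_force': 0.0, 'finger_gap': 94.01330135506448} 18.8
```

View pics/scene0.png

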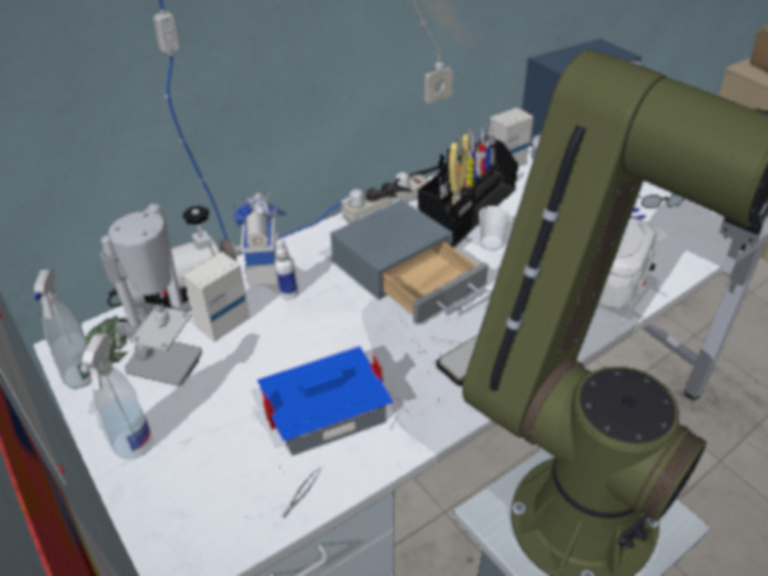

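View pics/side0.png

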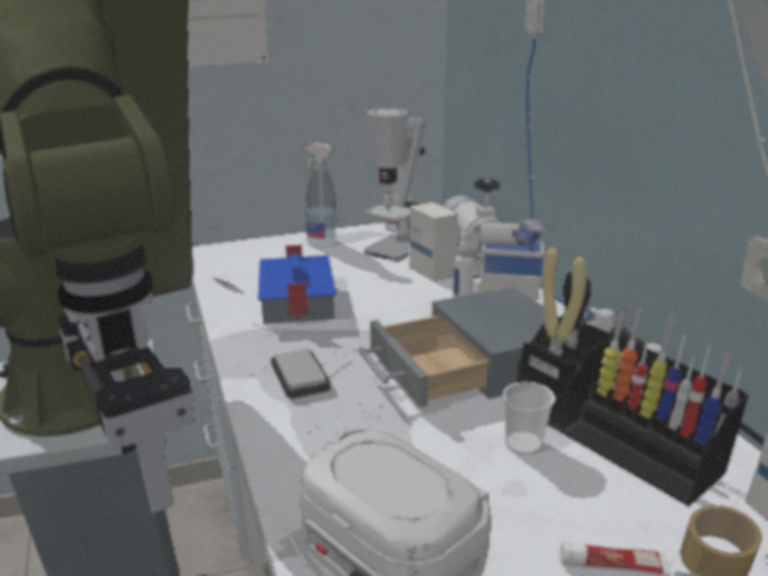

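The scene view shows the blue lid at about (325,392), the red clips at (268,408) and (376,369), the drawer at (435,282), and the mist bottle at (288,275). The side view shows the whetstone at (300,372). The dish isn't visible yet. Next I'll measure these.

```bash
cat > m.py <<'E'
from h import *
for n in("scene","side"):
    f=np.load("/tmp/%s.npz"%n);p,d=f["p"],f["d"];inf=info(n);P=pts(d,inf)
    h=cv2.cvtColor(p,cv2.COLOR_RGB2HSV)
    b=(h[...,0]>100)&(h[...,0]<130)&(h[...,1]>150)&(P[...,1]<300)&(P[...,1]>-150)&(P[...,0]<620)
    m=b&(abs(P[...,2]-62)<5)
    k,l,s,c=cv2.connectedComponentsWithStats(m.astype(np.uint8)); i=1+s[1:,4].argmax(); m=l==i
    q=P[m]; print(n,"lid plate n",m.sum(),"z",np.median(q[:,2]).round(1))
    cs,_=cv2.findContours(m.astype(np.uint8),0,2);cn=max(cs,key=cv2.contourArea)
    W=ray(cn.reshape(-1,2),inf,62)[:,:2].astype(np.float32); print(" rect",cv2.minAreaRect(W), cv2.boxPoints(cv2.minAreaRect(W)).round(1).tolist())
    g=P[b&(P[...,2]>84)]; print(" grip bead",len(g),g.mean(0).round(1) if len(g) else "",cv2.minAreaRect(g[:,:2].astype(np.float32)) if len(g) else "")
    r=((h[...,0]<8)|(h[...,0]>172))&(h[...,1]>130)&(P[...,0]<650)&(P[...,1]<300)&(P[...,1]>-200)&(P[...,0]>250)
    k,l,s,c=cv2.connectedComponentsWithStats(r.astype(np.uint8))
    for i in range(1,k):
        if s[i,4]>25: q=P[l==i]; print(" red",c[i].round(),s[i,4],q.mean(0).round(1),q.min(0).round(),q.max(0).round())
    w=(h[...,0]>8)&(h[...,0]<25)&(h[...,1]>70)&(P[...,2]<80)&(P[...,2]>10)&(P[...,0]>350)&(P[...,1]<150)&(P[...,1]>-350)
    fl=w&(abs(P[...,2]-22)<5); q=P[fl];
    if len(q): print(" drawer floor vis",len(q),q.mean(0).round(1),cv2.boxPoints(cv2.minAreaRect(q[:,:2].astype(np.float32))).round().tolist())
    t=(abs(P[...,2]-84)<4)&(P[...,0]>350)&(P[...,1]<200)&(P[...,1]>-350)&(h[...,1]<120)
    k,l,s,c=cv2.connectedComponentsWithStats(t.astype(np.uint8));i=1+s[1:,4].argmax();q=P[l==i]
    print(" unit top",len(q),c[i].round(),q.mean(0).round(1),cv2.minAreaRect(q[:,:2].astype(np.float32)),cv2.boxPoints(cv2.minAreaRect(q[:,:2].astype(np.float32))).round().tolist())
E
python3 m.py
```

```text
scene lid plate n 2436 z 62.7
 rect ((446.3689880371094, 216.03131103515625), (196.71652221679688, 149.64784240722656), 78.79353332519531) [[353.8999938964844, 134.10000610351562], [500.70001220703125, 105.0], [538.9000244140625, 298.0], [392.1000061035156, 327.1000061035156]]
 grip bead 192 [448.5 220.9  93.9] ((450.6813659667969, 220.56480407714844), (72.47611236572266, 22.788867950439453), 79.30509185791016)
 red [251. 245.] 39 [425.5 118.3  75.9] [411. 114.  63.] [443. 122.  92.]
 drawer floor vis 853 [ 634.8 -157.8   23.6] [[553.0, -60.0], [598.0, -292.0], [722.0, -268.0], [676.0, -35.0]]
 unit top 1779 [260. 156.] [ 731.8 -135.3   84.3] ((736.0660400390625, -143.3987579345703), (181.95709228515625, 225.51571655273438), 3.06860613822937) [[639.0, -36.0], [651.0, -261.0], [833.0, -251.0], [821.0, -26.0]]
side lid plate n 425 z 59.3
 rect ((408.2541809082031, 205.495849609375), (182.7039031982422, 63.26797866821289), 79.44378662109375) [[360.3999938964844, 121.5], [422.6000061035156, 109.9000015258789], [456.1000061035156, 289.5], [393.8999938964844, 301.1000061035156]]
 grip bead 51 [447.  206.9  90.8] ((447.7235412597656, 209.7568817138672), (62.05928039550781, 18.928796768188477), 80.59587860107422)
 drawer floor vis 562 [ 631.5 -136.3   19.3] [[565.0, -241.0], [677.0, -254.0], [699.0, -60.0], [587.0, -47.0]]
 unit top 1840 [330. 211.] [ 720.8 -136.6   81.4] ((734.0623779296875, -142.38516235351562), (178.94139099121094, 216.36476135253906), 3.13554310798645) [[639.0, -39.0], [651.0, -255.0], [829.0, -246.0], [817.0, -29.0]]
```

```bash
python3 -m handwheel '0 0 1 0 0;0 0 1 0 0;0 0 1 0 0;.6 .6 .4 0 0;.6 .6 0 0 0;.6 .6 0 0 0;.7 .6 0 0 0;.7 .6 0 0 0;.7 .6 0 0 0;.7 .6 0 0 0;.7 .6 0 0 0;.7 .6 0 0 0'; python3 -m handwheel '.7 .6 0 0 0;.7 .6 0 0 0;.7 .6 0 0 0;.7 .6 0 0 0;.4 .3 0 0 0;0 0 0 0 0;0 0 0 0 0'
python3 - <<'E'
from h import *
i=info("wrist");p,d=camera("wrist");np.savez("/tmp/w1.npz",p=p,d=d,T=i[2],K=i[0],k=i[1]);save("w1.png",p,sc=1.4)
s=read_state();print(s["eef_pos"],s["eef_rot"],i[2].round(2).tolist(),i[0][0])
E
```

```text
clock: 1.1
eef_pos: [380.2, -314.6, 320.9]
eef_rot: [-3.141, 0.0, 0.256]
wrist_force: [-0.6, -0.7, 0.0]
finger_gap: 94.1
finger_force: 0.0
clock: 1.68
eef_pos: [507.5, -207.5, 320.4]
eef_rot: [-3.141, 0.001, 0.258]
wrist_force: [0.7, -1.1, -0.2]
finger_gap: 93.7
finger_force: 0.0
[ 506.90075694 -208.16516223  320.64440281] [-3.14114715e+00  7.79646885e-04  2.56292952e-01] [[0.25, -0.93, -0.27, 586.48], [-0.97, -0.24, -0.07, -186.09], [-0.0, 0.28, -0.96, 520.37], [0.0, 0.0, 0.0, 1.0]] [324.65361901   0.         255.5291598 ]
```

View pics/w1.png

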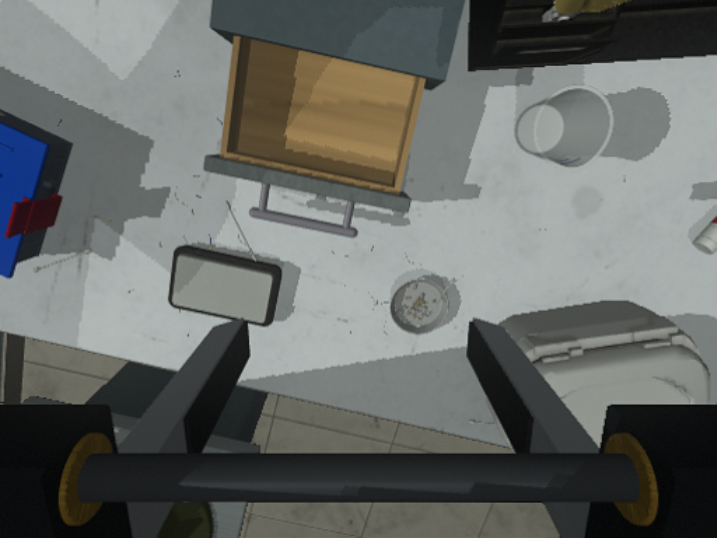

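The wrist view shows the open drawer with its floor at about (330,110) and the handle at (305,215). It also shows the whetstone at (225,285), the dish at (421,302) and the glass at (565,125). I'll measure the drawer and move over the crate.

```bash
python3 - <<'E'
from h import *
f=np.load("/tmp/w1.npz");p,d=f["p"],f["d"];inf=(f["K"],float(f["k"]),f["T"]);P=pts(d,inf)
h=cv2.cvtColor(p,cv2.COLOR_RGB2HSV)
def R(n,m):
    k,l,s,c=cv2.connectedComponentsWithStats(m.astype(np.uint8));i=1+s[1:,4].argmax();q=P[l==i]
    r=cv2.minAreaRect(q[:,:2].astype(np.float32));print(n,len(q),(c[i]*1.4).round(),q.mean(0).round(1),np.round(r[0],1),np.round(r[1],1),round(r[2],1),cv2.boxPoints(r).round().tolist())
U,V=np.meshgrid(np.arange(512),np.arange(384));reg=(U>130)&(U<345)&(V<180)
R("floor",reg&(abs(P[...,2]-22)<5)&(h[...,0]<30)&(h[...,1]>60)&(V<140))
R("top",reg&(abs(P[...,2]-84)<4))
R("frontplate top",reg&(abs(P[...,2]-72)<5)&(V>95)&(V<155))
R("handle",reg&(P[...,2]>40)&(P[...,2]<58)&(V>145)&(V<172))
R("dish",(P[...,2]>5)&(U>265)&(U<330)&(V>190)&(V<240))
R("stone",(P[...,2]>15)&(U>110)&(U<210)&(V>170)&(V<240))
E
python3 -m handwheel '-.2 .9 0 1 0;-.2 .9 0 1 0;-.2 .9 0 1 0;-.2 .9 0 1 0;-.2 .9 0 1 0;-.2 .9 0 1 0;-.2 .9 0 1 0;0 .9 0 1 0;0 .9 0 1 0;0 .9 0 1 0;0 .9 0 1 0;0 .9 0 1 0'
python3 -m handwheel '0 0 0 .9 0;0 0 0 0 0;0 0 0 0 0'
python3 - <<'E'
from h import *
i=info("wrist");p,d=camera("wrist");np.savez("/tmp/w2.npz",p=p,d=d,T=i[2],K=i[0],k=i[1]);save("w2.png",p,sc=1.4)
s=read_state();print(s["eef_pos"],s["eef_rot"])
E
```

```text
floor 9334 [323. 111.] [ 601.9 -143.8   22.4] [ 600.4 -144.9] [109.3 168.5] 3.1 [[541.0, -64.0], [550.0, -232.0], [659.0, -226.0], [650.0, -58.0]]
top 6921 [352.  29.] [ 671.9 -158.3   84.4] [ 678.7 -141. ] [ 64.  210.2] 3.5 [[640.0, -38.0], [653.0, -248.0], [717.0, -244.0], [704.0, -34.0]]
frontplate top 1706 [306. 183.] [ 532.2 -147.7   71.8] [ 531.8 -149.1] [ 16.5 203.5] 3.0 [[518.0, -48.0], [529.0, -251.0], [545.0, -250.0], [535.0, -47.0]]
handle 684 [307. 221.] [ 492.4 -155.6   50.7] [ 491.  -150.8] [ 34.6 110.6] 14.9 [[460.0, -102.0], [488.0, -209.0], [522.0, -200.0], [494.0, -93.0]]
dish 429 [420. 312.] [ 412.1 -308.    13.3] [ 493.9 -267.9] [237.1  69.2] 25.2 [[372.0, -287.0], [401.0, -350.0], [616.0, -249.0], [586.0, -186.0]]
stone 3449 [223. 290.] [396.3 -83.   48.6] [467.9 -93.2] [134.4 269.6] 78.4 [[322.0, -132.0], [586.0, -186.0], [613.0, -54.0], [349.0, -0.0]]
clock: 2.73
eef_pos: [450.9, 224.5, 321.4]
eef_rot: [3.141, -0.0, 1.306]
wrist_force: [0.9, -0.5, -0.5]
finger_gap: 93.9
finger_force: 0.0
clock: 2.98
eef_pos: [451.2, 222.9, 321.1]
eef_rot: [3.141, 0.0, 1.378]
wrist_force: [0.7, -0.0, 0.3]
finger_gap: 93.5
finger_force: 0.0
[451.31780985 222.628575   321.23406172] [3.14126721e+00 3.26093389e-06 1.37712349e+00]
```

View pics/w2.png

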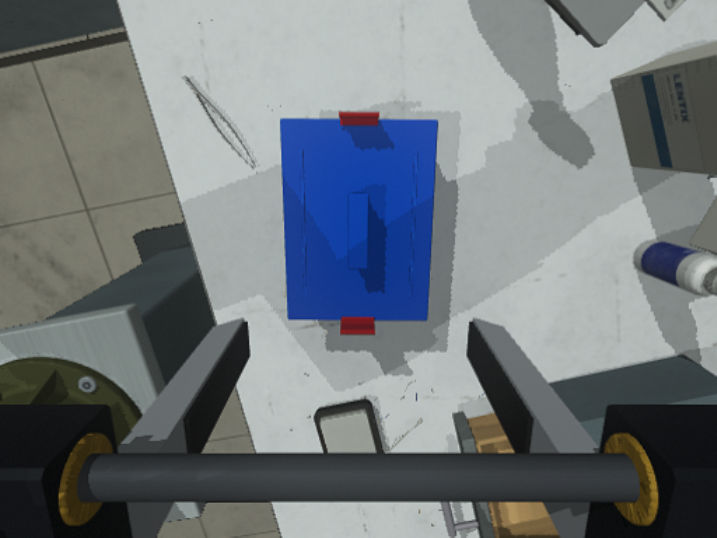

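The wrist view shows the lid centred at about (358,220), square in the image, with the clips at (358,118) and (357,326). The bottle is at (675,270).

Run:
```python
from h import *
f=np.load("/tmp/w2.npz");p,d=f["p"],f["d"];inf=(f["K"],float(f["k"]),f["T"]);P=pts(d,inf)
h=cv2.cvtColor(p,cv2.COLOR_RGB2HSV)
U,V=np.meshgrid(np.arange(512),np.arange(384))
b=(h[...,0]>100)&(h[...,0]<130)&(h[...,1]>120)&(U>190)&(U<330)&(V>75)&(V<240)
def R(n,m,z=None):
    k,l,s,c=cv2.connectedComponentsWithStats(m.astype(np.uint8));i=1+s[1:,4].argmax();q=P[l==i]
    r=cv2.minAreaRect((ray(np.argwhere(l==i)[:,::-1],inf,z) if z else q)[:,:2].astype(np.float32));print(n,len(q),"z",np.median(q[:,2]).round(1),"c",np.round(r[0],1),np.round(r[1],1),round(r[2],1))
R("lid",b,62);R("bead",b&(P[...,2]>86),94)
for a in((70,100),(215,250)):
    r=((h[...,0]<8)|(h[...,0]>172))&(h[...,1]>120)&(V>a[0])&(V<a[1])&(U>200)&(U<310);q=P[r];print("clip",r.sum(),q.mean(0).round(1)); t=q[q[:,2]>80];print(" top",t.mean(0).round(1),cv2.minAreaRect(t[:,:2].astype(np.float32)))
```

```text
lid 15014 z 62.5 c [449.5 220.6] [206.6 151.3] 78.6
bead 836 z 94.4 c [449.4 219.7] [74.7 20. ] 78.6
clip 228 [469.8 321.9  77.8]
 top [469.8 324.3  93.1] ((471.2705383300781, 323.4759826660156), (27.70543098449707, 28.42353057861328), 29.001785278320312)
clip 286 [428.8 118.8  77.5]
 top [428.9 118.4  90.9] ((438.41522216796875, 209.59022521972656), (194.24147033691406, 35.02030563354492), 83.9613265991211)
```

```bash
python3 -m handwheel '.35 1 -.3 0 1;0 .9 -.9 0 1;0 0 -1 0 1;0 0 -1 0 1;0 0 -1 0 1;0 0 -1 0 1;0 0 -.6 0 1;0 0 -.4 0 1;0 0 0 0 1;0 0 0 0 1' 20
python3 -m handwheel '.09 .44 0 0 1;.06 .29 0 0 1;.06 .29 -.1 0 1;.06 .29 -.2 0 1;.06 .29 -.25 0 1;.06 .29 -.2 0 1;.03 .15 -.2 0 1;0 0 0 0 1;0 0 0 0 1'
python3 -c "
from h import *
p,d=camera('scene');save('s3.png',p,(150,210,290,320),3)"
```

```text
clock: 3.87
eef_pos: [464.8, 290.1, 80.6]
eef_rot: [-3.141, 0.0, 1.378]
wrist_force: [0.4, -1.0, 0.8]
finger_gap: 30.8
finger_force: 0.0
clock: 4.62
eef_pos: [481.3, 372.6, 42.4]
eef_rot: [-3.142, 0.0, 1.381]
wrist_force: [0.5, -0.6, 0.0]
finger_gap: 0.6
finger_force: 0.0
```

View pics/s3.png

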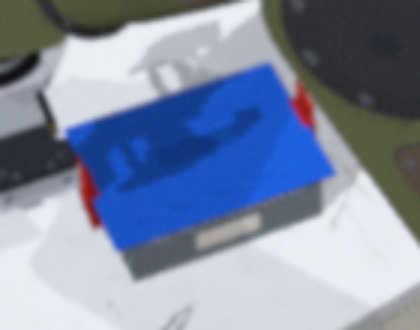

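The left clip at (88,193) is hard to read in this view. I'll rise and measure it with the wrist camera.

```bash
python3 -m handwheel '0 0 1 0 1;0 0 1 0 1;0 -1 1 0 1;-.2 -1 1 0 1;-.2 -1 1 0 1;0 0 1 0 1;0 0 0 0 1'
cat > clips.py <<'E'
from h import *
inf=info("wrist");p,d=camera("wrist");P=pts(d,inf);h=cv2.cvtColor(p,cv2.COLOR_RGB2HSV)
print(read_state()["eef_pos"].round(1))
C=np.array([449.5,220.3]);uy=np.array([.198,.98]);ux=np.array([.98,-.198])
r=((h[...,0]<8)|(h[...,0]>172))&(h[...,1]>120)
Q=np.dstack([(P[...,:2]-C)@ux,(P[...,:2]-C)@uy,P[...,2]])
for s in(1,-1):
    m=r&(abs(Q[...,0])<40)&(s*Q[...,1]>80)&(s*Q[...,1]<200); q=Q[m]
    if len(q): print("clip",s,len(q),"lo",np.percentile(q,3,0).round(1),"hi",np.percentile(q,97,0).round(1))
E
python3 clips.py
```

```text
clock: 5.25
eef_pos: [471.2, 284.2, 258.9]
eef_rot: [3.132, -0.008, 1.379]
wrist_force: [-0.3, 0.5, -0.1]
finger_gap: 0.4
finger_force: 0.0
[470.7 284.5 255.2]
clip 1 361 lo [-16.6 100.1  24. ] hi [ 16.4 109.5  89.9]
```

```bash
python3 -m handwheel '-.12 .4 -1 0 1;0 0 -1 0 1;0 0 -1 0 1;0 0 -1 0 1;0 0 -.62 0 1;0 0 0 0 1;0 0 0 0 1;0 0 0 0 1'
```

```text
clock: 5.97
eef_pos: [465.8, 300.8, 68.7]
eef_rot: [3.14, -0.002, 1.381]
wrist_force: [0.7, -0.1, 0.7]
finger_gap: 0.5
finger_force: 0.0
```

```bash
python3 -m handwheel '.07 .37 0 0 1;.07 .37 0 0 1;.06 .32 -.2 0 1;.04 .2 -.25 0 1;.04 .2 -.25 0 1;.05 .27 -.15 0 1;.04 .2 -.1 0 1;0 0 0 0 1;0 0 0 0 1'
python3 -m handwheel '0 0 1 0 1;0 0 1 0 1;0 -1 1 0 1;-.2 -1 1 0 1;-.2 -1 1 0 1;-.2 -1 1 0 1;-.1 -.5 0 0 1;0 0 0 0 1'; python3 clips.py
```

```text
clock: 6.72
eef_pos: [479.8, 377.8, 29.1]
eef_rot: [3.141, -0.0, 1.382]
wrist_force: [-0.8, 0.2, 0.0]
finger_gap: 0.6
finger_force: 0.0
clock: 7.38
eef_pos: [458.4, 237.8, 228.7]
eef_rot: [3.137, -0.002, 1.379]
wrist_force: [-0.3, -0.6, -1.1]
finger_gap: 0.6
finger_force: 0.0
[458.4 239.1 227.5]
clip 1 352 lo [-16.6  99.7  66.2] hi [ 16.5 108.6  89.6]
```

```bash
python3 -m handwheel '.2 1 -1 0 1;0 .6 -1 0 1;0 0 -1 0 1;0 0 -.95 0 1;0 0 0 0 1;0 0 0 0 1;0 0 0 0 1';for r in 1 2 3; do python3 -m handwheel '.03 .15 0 0 1;.03 .15 0 0 1;0 0 0 0 1' |grep -E "eef_pos|wrist"; done
```

```text
clock: 8.02
eef_pos: [465.0, 291.9, 85.1]
eef_rot: [3.14, -0.001, 1.382]
wrist_force: [0.6, 0.2, 0.8]
finger_gap: 0.5
finger_force: 0.0
eef_pos: [467.3, 304.6, 84.5]
wrist_force: [0.6, 0.1, 0.6]
eef_pos: [469.0, 316.3, 83.1]
wrist_force: [-0.5, -0.4, 0.2]
eef_pos: [471.4, 328.2, 82.8]
wrist_force: [-0.8, -0.4, 0.2]
```

```bash
python3 -m handwheel '-.14 -.69 0 0 1;0 0 0 0 1;0 0 -.35 0 1;0 0 0 0 1;0 0 0 0 1'|grep pos;for r in 1 2 3 ; do python3 -m handwheel '.03 .15 0 0 1;.03 .15 0 0 1;0 0 0 0 1;0 0 0 0 1' |grep -E "eef_pos|wrist"; done
python3 -c "
from h import *
p,d=camera('wrist');save('w4.png',p,(180,60,330,290),2.5)"
```

```text
eef_pos: [465.4, 299.6, 68.6]
eef_pos: [468.1, 312.2, 69.0]
wrist_force: [0.1, 0.8, -0.4]
eef_pos: [470.4, 323.9, 68.8]
wrist_force: [0.3, -0.3, -0.2]
eef_pos: [472.8, 335.9, 68.8]
wrist_force: [0.1, -0.0, -1.4]
```

View pics/w4.png

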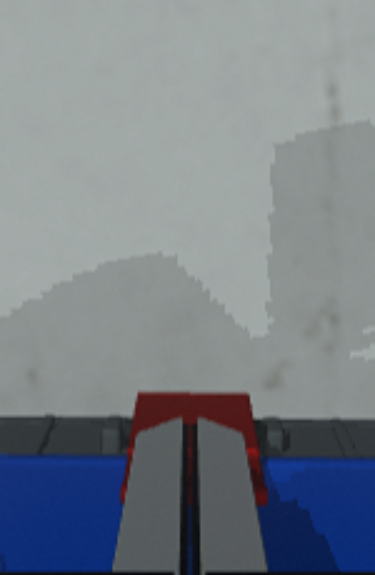

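The fingers are at (190,480) inside the tab, and the clip is tilting outward, so the push works. I'll continue in steps.

```bash
for r in 1 2; do python3 -m handwheel '.02 .1 -.13 0 1;.02 .1 -.13 0 1;0 0 0 0 1;0 0 0 0 1' |grep -E "eef_pos|wrist"; done;  python3 -m handwheel '.02 .1 -.15 0 1;.02 .1 -.15 0 1;.02 .1 -.15 0 1;0 0 0 0 1;0 0 0 0 1' |grep -E "eef_pos|wrist"
python3 -c "
from h import *
p,d=camera('wrist');save('w5.png',p,(180,60,330,290),2.5)"
```

```text
eef_pos: [474.2, 343.6, 57.8]
wrist_force: [-0.7, 0.1, -0.3]
eef_pos: [475.8, 351.7, 47.5]
wrist_force: [-0.2, 0.8, -0.4]
eef_pos: [478.2, 363.7, 29.4]
wrist_force: [-0.2, -0.8, 0.7]
```

View pics/w5.png

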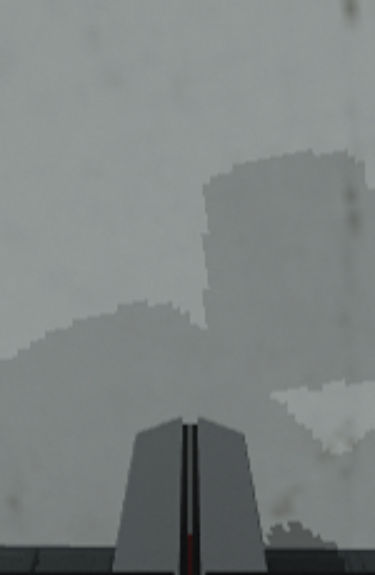

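```bash
sed -i 's/inf=info("wrist");p,d=camera("wrist")/import sys;N=sys.argv[1] if len(sys.argv)>1 else "wrist";inf=info(N);p,d=camera(N)/' clips.py; for n in wrist scene side; do echo $n; python3 clips.py $n; done
```

```text
wrist
[478.5 363.6  30.1]
clip 1 99 lo [ -1.4 107.   63.2] hi [ -0.5 151.9 101.8]
scene
[478.6 363.6  30.3]
clip 1 14 lo [-19.1 103.5  28.4] hi [ -5.2 109.5  65.6]
clip -1 43 lo [ -16.1 -107.4   66.2] hi [  11.7 -101.6   92. ]
side
[478.6 363.6  30.4]
clip 1 13 lo [-8.3 99.9 68. ] hi [  7.3 107.9  78.8]
clip -1 93 lo [ -12.9 -115.9   27.3] hi [  12.1 -107.    80.3]
```

```bash
python3 -m handwheel '0 0 1 0 1;0 0 .7 0 1;-.14 -.7 0 0 1;-.18 -.9 0 0 1;0 0 0 0 1;0 0 -.75 0 1;0 0 0 0 1;0 0 0 0 1' |grep pos; for r in 1 2 3 4; do python3 -m handwheel '.03 .15 0 0 1;0 0 0 0 1;.03 .15 0 0 1;0 0 0 0 1' |grep -E "wrist"; python3 clips.py scene;python3 clips.py; done
```

```text
eef_pos: [465.1, 299.3, 67.6]
wrist_force: [0.1, 0.3, 0.5]
[468.2 312.4  68.5]
clip 1 47 lo [-17.9 101.   27.3] hi [  7.8 109.7  89.9]
clip -1 41 lo [ -16.7 -106.5   65.4] hi [  12.6 -101.6   89.3]
[468.1 312.   68.3]
clip 1 1954 lo [-16.7 105.5  27.6] hi [ 16.6 109.8  89.3]
wrist_force: [-0.5, -0.7, 0.5]
[470.5 324.1  68. ]
clip 1 40 lo [-17.8 101.2  27.6] hi [  0.4 109.6  89.5]
clip -1 41 lo [ -15.3 -106.5   67.1] hi [  13.2 -102.    91.2]
[470.4 323.8  68. ]
clip 1 1523 lo [-17.  106.8  26.1] hi [ 17.  109.9  89.1]
wrist_force: [0.6, -0.1, 0.7]
[472.9 336.   68. ]
clip 1 42 lo [-19.2 100.5  26.4] hi [  3.1 110.   89.3]
clip -1 40 lo [ -17.  -106.5   66.7] hi [  13.2 -101.3   90.7]
[472.8 335.8  68. ]
clip 1 794 lo [-17.4 107.1  24.6] hi [ 17.4 126.4 108.4]
wrist_force: [0.1, 0.8, -0.1]
[475.3 348.   68. ]
clip 1 47 lo [-17.9 100.8  26.6] hi [  4.9 109.4  90.5]
clip -1 41 lo [ -16.2 -106.7   66.3] hi [  14.2 -101.7   91. ]
[475.2 347.8  68. ]
clip 1 121 lo [ -1.5 107.2  28.7] hi [ 17.6 139.  136.8]
```

Run:
```python
from h import *
inf=info("wrist");p,d=camera("wrist");P=pts(d,inf);s=read_state();print(s["eef_pos"],s["eef_rot"])
for v in range(200,300,8): print(v,[ (P[v,u].round(0).tolist(),p[v,u].tolist()) for u in (244,)])
inf=info("side");p,d=camera("side");save("side5.png",p,(130,130,280,260),4)
```

```text
[475.1995404  347.64315753  67.98043874] [-3.14149383e+00  1.00662648e-04  1.38169965e+00]
200 [([464.0, 349.0, -0.0], [133, 139, 137])]
208 [([463.0, 342.0, -0.0], [133, 138, 136])]
216 [([461.0, 334.0, -1.0], [131, 137, 135])]
224 [([460.0, 327.0, 1.0], [130, 136, 134])]
232 [([470.0, 359.0, 98.0], [87, 92, 94])]
240 [([470.0, 358.0, 106.0], [84, 89, 89])]
248 [([470.0, 359.0, 117.0], [85, 90, 92])]
256 [([470.0, 358.0, 125.0], [86, 90, 92])]
264 [([471.0, 359.0, 134.0], [84, 88, 90])]
272 [([471.0, 358.0, 140.0], [83, 88, 90])]
280 [([471.0, 358.0, 147.0], [83, 88, 90])]
288 [([472.0, 359.0, 154.0], [64, 68, 70])]
296 [([478.0, 382.0, 195.0], [15, 17, 20])]
```

View pics/side5.png

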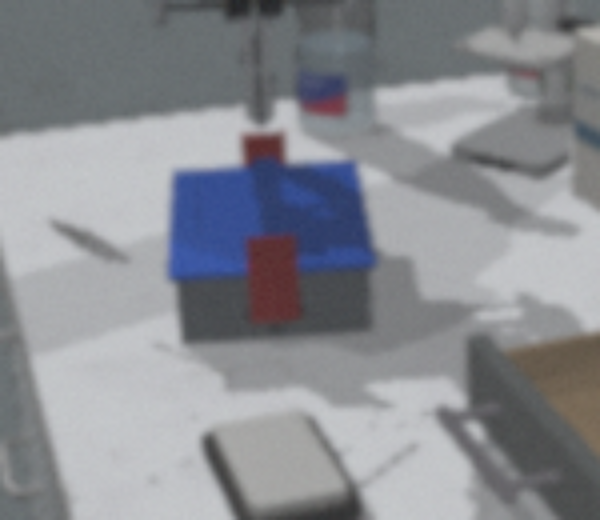

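The side view shows the fingertips at about (262,120), clearly above the +y tab at (264,148), even though the reported TCP z is 68. I'll check the real tip height against the gripper opening.

```bash
cat > tip.py <<'E'
from h import *
t=read_state();e=t["eef_pos"];c,s_=np.cos(t["eef_rot"][2]),np.sin(t["eef_rot"][2])
for n in("wrist","side"):
    inf=info(n);p,d=camera(n);P=pts(d,inf)
    X=(P[...,:2]-e[:2]);a=X@[c,s_];b=X@[s_,-c]
    m=(abs(a)<16)&(abs(b)<70)&(P[...,2]>e[2]-15)&(P[...,2]<e[2]+70)&(d>0)
    z=P[m][:,2]; print(n,"gap",round(t["finger_gap"],1),"tcp z",e[2].round(1),"n",m.sum(),"zpcts",np.percentile(z,[0,2,5,10,30]).round(1) if m.sum() else"", "a",np.percentile(a[m],[2,98]).round(1),"b",np.percentile(b[m],[2,98]).round(1))
E
python3 -m handwheel '0 0 1 0 1;0 0 1 0 1;0 0 1 0 1;0 0 0 0 1;0 0 0 0 1'|grep pos; python3 tip.py; python3 -m handwheel '0 0 0 0 0;0 0 0 0 0;0 0 0 0 0;0 0 0 0 0;0 0 0 0 0;0 0 0 0 0;0 0 0 0 0;0 0 0 0 0;0 0 0 0 0;0 0 0 0 0;0 0 0 0 0;0 0 0 0 0'|grep gap; python3 tip.py
```

```text
eef_pos: [476.0, 347.9, 190.3]
wrist gap 0.2 tcp z 190.3 n 1961 zpcts [210.8 214.8 217.8 221.3 233. ] a [ 7.3 10.2] b [-13.   10.6]
side gap 0.2 tcp z 190.3 n 118 zpcts [205.5 207.2 209.9 213.2 222.8] a [-15.6  -3.9] b [-14.6   9.8]
finger_gap: 77.1
wrist gap 77.1 tcp z 188.1 n 3290 zpcts [208.1 211.5 214.3 217.7 229.5] a [-7.  10.3] b [-50.4  48.3]
side gap 77.1 tcp z 188.1 n 108 zpcts [205.6 207.6 210.6 212.5 221.9] a [-15.5  -1. ] b [-53.6  51.1]
```

```bash
python3 -m handwheel '-.3 -1 0 0 1;0 -.48 -.8 0 1;0 0 -1 0 1;0 0 -1 0 1;0 0 0 0 1;0 0 0 0 1;0 0 0 0 1;0 0 0 0 1'|grep pos; for r in 1 2 3 4 5 6 7 8 9 10 11; do python3 -m handwheel '0 0 -.08 0 1;0 0 0 0 1' |grep -E "pos|wrist"; done
```

```text
eef_pos: [464.5, 289.4, 78.7]
eef_pos: [463.6, 288.8, 73.8]
wrist_force: [0.4, 0.6, -0.4]
eef_pos: [463.2, 288.5, 69.5]
wrist_force: [-0.2, 0.3, -0.2]
eef_pos: [463.1, 288.4, 66.0]
wrist_force: [-0.1, 0.8, -0.0]
eef_pos: [463.1, 288.4, 62.7]
wrist_force: [0.3, 0.2, -0.4]
eef_pos: [463.1, 288.4, 59.5]
wrist_force: [-0.6, -0.1, 0.2]
eef_pos: [463.1, 288.4, 56.3]
wrist_force: [0.3, -0.1, -0.2]
eef_pos: [463.1, 288.4, 53.1]
wrist_force: [-0.6, 0.7, 0.5]
eef_pos: [463.1, 288.4, 49.9]
wrist_force: [-0.1, 0.3, -0.1]
eef_pos: [463.1, 288.4, 46.7]
wrist_force: [-0.4, 0.7, -0.4]
eef_pos: [463.1, 288.4, 43.5]
wrist_force: [-0.4, -0.3, -0.5]
eef_pos: [463.5, 288.6, 41.8]
wrist_force: [-3.4, -1.8, 10.0]
```

Contact with the lid (top at 62) came at eef z of about 42.5, so the real fingertips sit about 19 mm above the reported point. I'll allow for that from here on.

```bash
python3 -m handwheel '0 0 .25 0 1;0 0 0 0 1;.05 .25 0 0 1;.05 .25 0 0 1;0 0 0 0 1;.05 .25 0 0 1;0 0 0 0 1;.05 .25 -.05 0 1;0 0 0 0 1' |grep -E "pos|wrist"; python3 clips.py;  python3 -m handwheel '.05 .25 -.2 0 1;.04 .2 -.25 0 1;.04 .2 -.25 0 1;.05 .25 -.2 0 1;0 0 0 0 1;0 0 0 0 1' |grep -E "pos|wrist"; python3 clips.py
```

```text
eef_pos: [471.2, 329.4, 48.3]
wrist_force: [-1.1, -1.8, 0.8]
[471.2 328.9  48.5]
clip 1 917 lo [-17.1 112.5  35.8] hi [ 16.7 128.3  83.1]
eef_pos: [478.3, 364.4, 12.7]
wrist_force: [0.2, -0.5, 0.1]
[478.5 364.2  13.2]
clip 1 1435 lo [-17.1 137.6  10.5] hi [ 17.4 159.8  81.1]
```

```bash
python3 -m handwheel '0 0 1 0 1;0 0 1 0 1;0 0 1 0 1;-.2 -.9 .4 0 1;-.2 -.9 0 0 1;-.2 -.9 0 0 1;-.2 -.9 0 0 1;-.2 -.9 0 0 1;-.1 -.93 0 0 1;0 0 -.7 0 1;0 0 0 0 1;0 0 0 0 1' |grep -E "pos|wrist"; python3 clips.py scene
```

```text
eef_pos: [434.1, 147.0, 121.2]
wrist_force: [-0.5, 1.0, 1.2]
[434.6 147.6 121.8]
clip 1 185 lo [-16.1 103.3   9.4] hi [ 13.9 155.3  19.2]
clip -1 43 lo [ -16.9 -107.    65.7] hi [  12.5 -102.    90.5]
```

Left clip is open. Now the right one.

```bash
python3 -m handwheel '0 0 -1 0 1;0 0 -.75 0 1;0 0 0 0 1;0 0 0 0 1;0 0 0 0 1' |grep -E "pos|wrist"; python3 -m handwheel '-.05 -.25 0 0 1;0 0 0 0 1;-.05 -.25 0 0 1;0 0 0 0 1;-.05 -.25 -.05 0 1;0 0 0 0 1' |grep -E "pos|wrist";  python3 -m handwheel '-.05 -.25 -.2 0 1;-.04 -.2 -.25 0 1;-.04 -.2 -.25 0 1;-.05 -.25 -.2 0 1;0 0 0 0 1;0 0 0 0 1' |grep -E "pos|wrist"; python3 clips.py side; python3 clips.py scene
```

```text
eef_pos: [435.6, 148.1, 52.9]
wrist_force: [-0.1, 0.3, -0.5]
eef_pos: [428.3, 116.2, 48.8]
wrist_force: [0.8, 1.3, 0.7]
eef_pos: [420.9, 80.8, 12.4]
wrist_force: [0.3, -0.0, 0.3]
[421.3  81.2  12.9]
clip -1 16 lo [ -10.  -156.7    7.7] hi [  10.2 -117.1   17.2]
[421.5  81.4  13.1]
clip 1 184 lo [-15.9 102.8   9.6] hi [ 13.5 155.2  19.9]
clip -1 78 lo [ -15.8 -156.1    9.1] hi [  11.  -126.7   21.6]
```

Run:
```python
from h import *
C=np.array([449.5,220.3]);uy=np.array([.198,.98]);ux=np.array([.98,-.198])
f=np.load("/tmp/w2.npz");d=f["d"];inf=(f["K"],float(f["k"]),f["T"]);P=pts(d,inf)
g=np.load("/tmp/scene.npz");P2=pts(g["d"],info("scene"))
A=np.vstack([P[:225].reshape(-1,3)[(d[:225]>0).ravel()],P2[g["d"]>0]])
x=(A[:,:2]-C)@ux;y=(A[:,:2]-C)@uy;z=A[:,2]
H=np.zeros((12,20),int)
for i in range(12):
  for j in range(20):
    m=(x>90+20*i-10)&(x<=90+20*i+10)&(y>-190+20*j-10)&(y<=-190+20*j+10); H[i,j]=np.percentile(z[m],90) if m.sum()>3 else -9
print("rows x=90.. step20, cols y=-190..190");print(H)
```

```text
rows x=90.. step20, cols y=-190..190
[[  2   2   4   3   1   1   1   0   1   1   1   0   0   0   1   1   1   1
    1   1]
 [  2   3   4   2   1   0   1   1   0   1   0   0   1   0   1   1   1   1
    1   1]
 [  3   4   3   3   1   1   1   1   1   1   1   1   1   1   0   1   1   1
    1   1]
 [  3   4   4   3   1   1   1   1   1   1   1   1   1   1   1   1   1   1
    1   1]
 [  3   4   4   3   1   1   1   1   1   1   1   1   1   1   1   1   1   1
    1   1]
 [  3   4   4   4   1   1   1   1   1   1   1   1   1   1   1   1   1   1
    1   1]
 [  2   4   4   3   1   1   1   1   1   1   1   1   1   1   1   1   1   1
    1 328]
 [  2   3   3   4   1   1   1   1   1   1   1   1   1   1   1   1   1   1
    2 111]
 [  3   3   3   3   1   1   1   1   1   1   1   1   1   1   1   1   1   1
    8 142]
 [  3   4   3   4   1   1   1   1   1   1   1   1   1   1   1 131 136 136
    1 239]
 [ 19   4   5   3   1   1   1   1   1   1   1   1   1 123 128 133 151 140
   85 323]
 [ 77   3   3   4   1   2   1   1   1   1   1   1 106 147 151 151 151 151
  111   1]]
```

```bash
python3 -m handwheel '0 0 1 0 1;0 0 1 0 0;0 0 .5 -.1 0;.2 .9 0 0 0;.2 .9 0 0 0;.2 .9 0 0 0;.1 .77 0 0 0;0 0 0 0 0;0 0 0 0 0;0 0 0 0 0' |grep -E "pos|wrist"; python3 -m handwheel '0 0 -.8 0 0;0 0 -.5 0 0;0 0 0 0 0;0 0 0 0 0;0 0 0 0 0' |grep -E "pos|wrist|gap"; python3 clips.py
```

```text
eef_pos: [449.0, 220.0, 112.9]
wrist_force: [-0.3, -0.3, -0.7]
eef_pos: [450.0, 219.8, 62.3]
wrist_force: [0.2, -0.1, -0.3]
finger_gap: 90.3
[450.1 220.   62.5]
clip 1 3063 lo [-16.6 110.3  10.7] hi [ 16.7 146.2  20.5]
clip -1 223 lo [ -16.4 -158.8   10.6] hi [  16.1 -152.2   13. ]
```

```bash
python3 -m handwheel '0 0 -.42 0 0;0 0 0 0 1;0 0 0 0 1;0 0 0 0 1;0 0 0 0 1;0 0 0 0 1;0 0 0 0 1;0 0 0 0 1;0 0 0 0 1;0 0 0 0 1;0 0 0 0 1;0 0 0 0 1' 40 |grep -E "pos|wrist|gap|_force"; python3 -m handwheel '0 0 0 0 1;0 0 0 0 1;0 0 .2 0 1;0 0 .3 0 1;0 0 0 0 1' |grep -E "pos|wrist|gap|_force"
```

```text
eef_pos: [449.3, 220.1, 44.1]
wrist_force: [1.1, 0.5, 0.0]
finger_gap: 24.1
finger_force: 0.0
eef_pos: [450.1, 220.5, 66.1]
wrist_force: [0.5, 0.2, -1.6]
finger_gap: 19.2
finger_force: 40.0
```

```bash
python3 -m handwheel '0 0 .6 0 1;0 0 .4 0 1;.4 -.08 0 0 1;.5 -.1 0 0 1;.5 -.1 0 0 1;.5 -.1 0 0 1;.5 -.1 0 0 1;.5 -.1 0 0 1;.5 -.1 0 0 1;.5 -.1 0 0 1;.14 -.04 0 0 1;0 0 0 0 1' |grep -E "pos|wrist|gap|_force"; python3 -m handwheel '0 0 -.5 0 1;0 0 -.7 0 1;0 0 -.7 0 1;0 0 0 0 1;0 0 0 0 1;0 0 0 0 1' |grep -E "pos|wrist|gap|_force"
```

```text
eef_pos: [611.3, 186.7, 103.2]
wrist_force: [0.2, -0.1, -2.5]
finger_gap: 19.2
finger_force: 40.0
eef_pos: [611.3, 187.7, 30.0]
wrist_force: [0.2, -0.1, -1.7]
finger_gap: 19.0
finger_force: 40.0
```

```bash
python3 -m handwheel '0 0 -.4 0 1;0 0 -.4 0 1;0 0 -.06 0 1;0 0 0 0 1;0 0 0 0 1;0 0 0 0 1' |grep -E "pos|wrist|gap|_force"
```

```text
eef_pos: [611.7, 187.6, -4.5]
wrist_force: [-0.1, -0.7, -2.1]
finger_gap: 19.5
finger_force: 40.0
```

Open, lift, and move to look at the crate from above.

```bash
python3 -m handwheel '0 0 -.07 0 1;0 0 0 0 1;0 0 0 0 0;0 0 0 0 0;0 0 0 0 0;0 0 0 0 0;0 0 0 0 0;0 0 0 0 0;0 0 0 0 0;0 0 0 0 0;0 0 0 0 0;0 0 0 0 0' |grep -E "pos|wrist|gap|_force";python3 -m handwheel '0 0 .5 0 0;0 0 1 0 0;0 0 1 0 0;-.8 0 1 0 0;-.8 0 1 0 0;-.8 0 .5 0 0;-.8 0 0 0 0;-.8 0 0 0 0;0 0 0 0 0;0 0 0 0 0;0 0 0 0 0' |grep -E "pos|gap"
python3 - <<'E'
from h import *
i=info("wrist");p,d=camera("wrist");np.savez("/tmp/w6.npz",p=p,d=d,T=i[2],K=i[0],k=i[1]);save("w6.png",p,sc=1.4)
E
```

```text
eef_pos: [610.9, 187.3, -9.1]
wrist_force: [0.2, 0.7, -0.3]
finger_gap: 82.3
finger_force: 0.0
eef_pos: [463.4, 187.4, 176.3]
finger_gap: 93.9
```

View pics/w6.png

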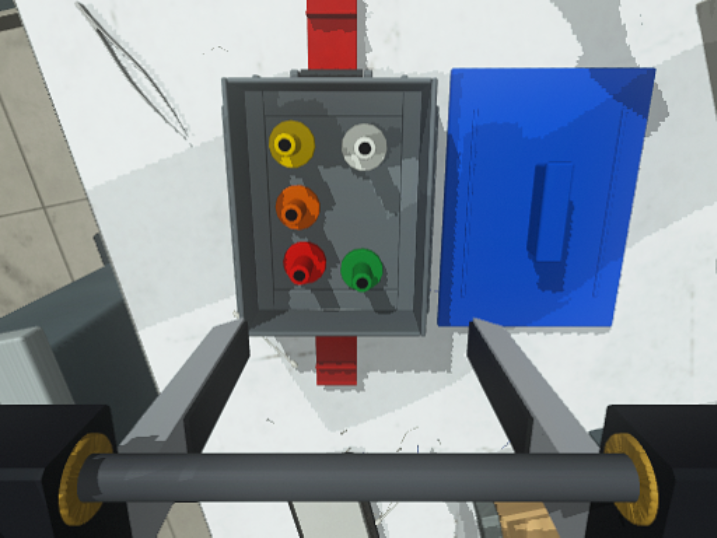

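All five blocks are in the crate. The stem tops are at yellow (285,145), white (365,148), orange (291,214), red (299,275) and green (362,283), and the lid is flat at right. I'll locate the stems.

```bash
cat > blocks.py <<'E'
from h import *
C=np.array([449.5,220.3]);uy=np.array([.198,.98]);ux=np.array([.98,-.198])
def find(p,d,inf,zb=4):
    P=pts(d,inf);Q=np.dstack([(P[...,:2]-C)@ux,(P[...,:2]-C)@uy])
    m=(abs(Q[...,0])<60)&(abs(Q[...,1])<78)&(P[...,2]>zb+35)&(P[...,2]<zb+52)&(d>0)
    m=cv2.morphologyEx(m.astype(np.uint8),cv2.MORPH_CLOSE,np.ones((3,3)))
    k,l,s,c=cv2.connectedComponentsWithStats(m)
    for i in range(1,k):
        if s[i,4]<25: continue
        px=np.argwhere((l==i)&(P[...,2]>zb+38.5))[:,::-1]
        if len(px)<15: continue
        cs,_=cv2.findContours(np.uint8((l==i)&(P[...,2]>zb+38.5)),0,2);W=ray(max(cs,key=cv2.contourArea).reshape(-1,2),inf,zb+42)[:,:2].astype(np.float32)
        o,r=cv2.minEnclosingCircle(W)
        mm=(l==i); h=cv2.cvtColor(p,cv2.COLOR_RGB2HSV)[mm]
        o=np.array(o);print("px",(c[i]*1.4).round(),"n",s[i,4],"rgb",np.median(p[mm],0),"z",np.median(P[mm][:,2]).round(1),"xy",o.round(1),"r",round(r,1),"crate",((o-C)@ux).round(1),((o-C)@uy).round(1))
if __name__=="__main__":
    import sys
    f=np.load(sys.argv[1]);find(f["p"],f["d"],(f["K"],float(f["k"]),f["T"]))
    P=pts(f["d"],(f["K"],float(f["k"]),f["T"]));h=cv2.cvtColor(f["p"],cv2.COLOR_RGB2HSV)
    b=(h[...,0]>100)&(h[...,0]<130)&(h[...,1]>120)&(P[...,2]<12)&(P[...,0]>500)&(P[...,0]<720)&(P[...,1]>60);q=P[b];r=cv2.minAreaRect(q[:,:2].astype(np.float32));print("lid",r,np.median(q[:,2]))
E
python3 blocks.py /tmp/w6.npz
```

```text
px [285. 144.] n 214 rgb [168. 145.  11.] z 46.5 xy [428.1 275.4] r 7.9 crate -31.9 49.8
px [364. 147.] n 204 rgb [182.  189.  179.5] z 46.3 xy [482.1 262.2] r 7.8 crate 23.6 47.5
px [291. 214.] n 193 rgb [158.  70.  14.] z 46.5 xy [420.7 225.8] r 8.0 crate -29.3 -0.3
px [299. 274.] n 186 rgb [151.  25.  21.] z 46.4 xy [415.5 180.3] r 8.1 crate -25.4 -45.9
px [361. 281.] n 184 rgb [ 25.  105.   44.5] z 46.3 xy [461. 165.] r 8.0 crate 22.2 -51.9
lid ((612.5660400390625, 188.10818481445312), (206.56866455078125, 156.60861206054688), 78.75782775878906) 10.348782347224414
```

```bash
python3 -m handwheel '-.06 -.56 -.4 0 .64;0 0 -.8 0 .64;0 0 -.8 0 .64;0 0 -.6 0 .64;0 0 0 0 .64;0 0 0 0 .64;0 0 0 0 .64;0 0 0 0 .64;0 0 0 0 .64' |grep -E "pos|gap"
```

```text
eef_pos: [461.2, 165.2, 73.3]
finger_gap: 37.5
```

```bash
python3 -m handwheel '0 0 -.9 0 .64;0 0 -.7 0 .64;0 0 -.33 0 .64;0 0 0 0 .64;0 0 0 0 .64;0 0 0 0 1;0 0 0 0 1;0 0 0 0 1;0 0 0 0 1;0 0 0 0 1;0 0 0 0 1' 25 |grep -E "pos|gap|_force"; python3 -m handwheel '0 0 .5 0 1;0 0 1 0 1;0 0 1 0 1;0 0 .3 0 1;0 0 0 0 1' |grep -E "pos|gap|_force"
```

```text
eef_pos: [460.9, 165.1, -4.5]
wrist_force: [0.6, 0.5, 4.3]
finger_gap: 15.8
finger_force: 2.5
eef_pos: [462.0, 165.3, 110.2]
wrist_force: [0.5, 0.4, -0.8]
finger_gap: 15.3
finger_force: 25.0
```

```bash
python3 -m handwheel '.3 -.9 0 0 1;.3 -.9 0 0 1;.3 -.9 0 0 1;.3 -.9 0 0 1;.3 -.9 0 0 1;.3 -.9 0 0 1;.3 -.9 0 0 1;.3 -.9 0 0 1;.3 -.9 0 0 1;.25 -.95 0 0 1;0 0 0 0 1;0 0 0 0 1' |grep -E "pos|gap|_force"; python3 -m handwheel '0 0 -.8 0 1;0 0 -.6 0 1;0 0 0 0 1;0 0 0 0 1' |grep -E "pos|gap|_force"
```

```text
eef_pos: [577.6, -198.4, 104.6]
wrist_force: [-0.4, 1.2, -0.9]
finger_gap: 15.5
finger_force: 25.0
eef_pos: [577.7, -195.8, 49.8]
wrist_force: [1.2, -0.0, -0.2]
finger_gap: 15.4
finger_force: 25.0
```

```bash
python3 -m handwheel '0 0 -.5 0 1;0 0 -.35 0 1;0 0 0 0 1;0 0 0 0 1;0 0 0 0 .7;0 0 0 0 .7;0 0 0 0 .7;0 0 0 0 .7;0 0 .3 0 .66' |grep -E "pos|gap|_force"; python3 -m handwheel '0 0 .9 0 .64;0 0 1 0 .64;0 0 0 0 .64' |grep -E "pos|gap|_force"
python3 - <<'E'
from h import *
p,d=camera("wrist");save("w7.png",p,sc=1.2)
E
```

```text
eef_pos: [577.4, -196.7, 27.5]
wrist_force: [0.4, 0.4, -1.4]
finger_gap: 30.7
finger_force: 0.5
eef_pos: [581.4, -198.3, 113.7]
wrist_force: [0.4, -0.4, 1.3]
finger_gap: 33.4
finger_force: 0.0
```

View pics/w7.png

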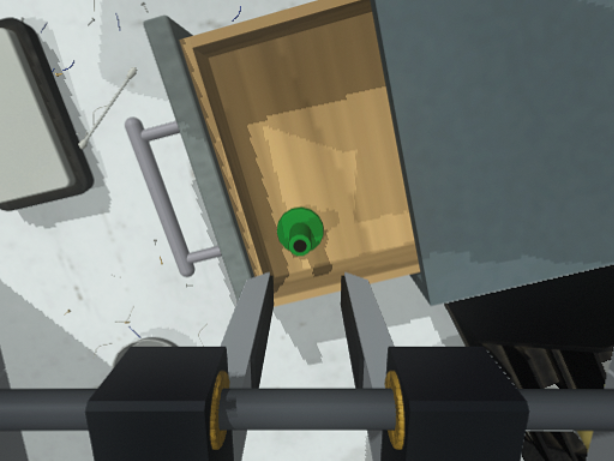

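Green stands in the drawer at (300,230). Next is red.

```bash
python3 -m handwheel '-.375 .86 0 0 .64;-.375 .86 0 0 .64;-.375 .86 0 0 .64;-.375 .86 0 0 .64;-.375 .86 0 0 .64;-.375 .86 0 0 .64;-.375 .86 0 0 .64;-.375 .86 0 0 .64;-.375 .86 0 0 .64;-.375 .86 0 0 .64;-.375 .86 0 0 .64;0 0 0 0 .64' |grep -E "pos|gap"
cat > look.py <<'E'
from blocks import *
inf=info("wrist");p,d=camera("wrist");find(p,d,inf);s=read_state();print(s["eef_pos"].round(1),s["eef_rot"][2].round(3))
E
python3 look.py
```

```text
eef_pos: [410.9, 185.4, 104.8]
finger_gap: 34.2
px [358. 122.] n 348 rgb [192.5 167.    1. ] z 46.4 xy [427.4 275.1] r 7.8 crate -32.5 49.4
px [460. 127.] n 370 rgb [174.5 181.5 172. ] z 46.2 xy [481.4 262. ] r 8.0 crate 23.0 47.2
px [362. 213.] n 314 rgb [170.   74.5  12.5] z 46.5 xy [420.2 226.2] r 7.9 crate -29.9 -0.0
px [368. 288.] n 290 rgb [163.  24.  20.] z 46.2 xy [415.3 180.7] r 8.2 crate -25.6 -45.5
[412.1 183.5 104.8] 1.377
```

```bash
python3 -m handwheel '.07 -.04 -.8 0 .64;0 0 -.8 0 .64;0 0 -.5 0 .64;0 0 0 0 .64;0 0 0 0 .64' |grep -E "pos|gap"
```

```text
eef_pos: [416.1, 178.9, 20.6]
finger_gap: 33.9
```

```bash
python3 -m handwheel '0 .03 -.58 0 .64;0 0 0 0 .64;0 0 0 0 1;0 0 0 0 1;0 0 0 0 1;0 0 0 0 1;0 0 0 0 1;0 0 0 0 1' 25 |grep -E "pos|gap|_force"; python3 -m handwheel '0 0 .5 0 1;0 0 1 0 1;0 0 1 0 1;0 0 .3 0 1;.3 -.7 0 0 1;.4 -.85 0 0 1;.4 -.85 0 0 1;.4 -.85 0 0 1;.4 -.85 0 0 1;.4 -.85 0 0 1' |grep -E "pos|gap|_force"
```

```text
eef_pos: [417.0, 181.1, -1.1]
wrist_force: [-1.0, -1.2, 8.2]
finger_gap: 15.2
finger_force: 25.0
eef_pos: [508.8, -19.0, 110.4]
wrist_force: [0.4, 0.7, -0.1]
finger_gap: 15.6
finger_force: 25.0
```

```bash
python3 -m handwheel '.42 -.8 0 0 1;.42 -.8 0 0 1;.42 -.8 0 0 1;.42 -.8 0 0 1;0 0 -.7 0 1;0 0 -.7 0 1;0 0 0 0 1;0 0 0 0 1;0 0 0 0 1' |grep -E "pos|gap|_force"
```

```text
eef_pos: [576.1, -145.0, 55.5]
wrist_force: [0.1, -0.0, 0.3]
finger_gap: 15.3
finger_force: 25.0
```

```bash
python3 -m handwheel '0 0 -.5 0 1;0 0 -.42 0 1;0 0 0 0 1;0 0 0 0 1;0 0 0 0 .7;0 0 0 0 .7;0 0 0 0 .7;0 0 0 0 .7;0 0 .3 0 .66;0 0 .9 0 .64;0 0 1 0 .64;0 0 0 0 .64' |grep -E "pos|gap|_force"
cat > draw.py <<'E'
from h import *
inf=info("wrist");p,d=camera("wrist");P=pts(d,inf);h=cv2.cvtColor(p,cv2.COLOR_RGB2HSV)
D=np.array([615,-146]);c,s=np.cos(.054),np.sin(.054);X=(P[...,:2]-D)@[c,s];Y=(P[...,:2]-D)@[-s,c]
m=(X>-68)&(X<30)&(abs(Y)<82)&(P[...,2]>27)&(P[...,2]<75)&(d>0)
k,l,st,cc=cv2.connectedComponentsWithStats(m.astype(np.uint8))
for i in range(1,k):
    if st[i,4]>60: q=P[l==i];print("px",cc[i].round(),st[i,4],"rgb",np.median(p[l==i],0),"xyz",q.mean(0).round(),"ztop",np.percentile(q[:,2],97).round(1))
f=(h[...,0]<30)&(abs(P[...,2]-22)<4)&(abs(Y)<70)&(X>-100)&(X<60)&(h[...,1]>60);print("floor x",np.percentile(X[f],[1,99]).round(1) if f.sum() else"","eef",read_state()["eef_pos"].round(1))
E
python3 draw.py
```

```text
eef_pos: [578.5, -146.1, 113.5]
wrist_force: [0.1, 0.2, 1.2]
finger_gap: 33.8
finger_force: 0.0
px [252. 194.] 1176 rgb [178.  28.  16.] xyz [ 576. -143.   41.] ztop 65.2
px [263. 246.] 1149 rgb [ 30. 113.  44.] xyz [ 576. -193.   41.] ztop 65.1
floor x [-72.4  42.3] eef [ 577.4 -145.7  110. ]
```

```bash
python3 -m handwheel '-.357 .845 0 0 .64;-.357 .845 0 0 .64;-.357 .845 0 0 .64;-.357 .845 0 0 .64;-.357 .845 0 0 .64;-.357 .845 0 0 .64;-.357 .845 0 0 .64;-.357 .845 0 0 .64;-.357 .845 0 0 .64;-.357 .845 0 0 .64;-.357 .845 0 0 .64;0 0 0 0 .64' >/dev/null; python3 -m handwheel '0 0 0 0 .64;0 0 0 0 .64'|grep pos; python3 look.py
```

```text
eef_pos: [418.4, 226.3, 104.7]
px [358. 200.] n 315 rgb [186. 160.   0.] z 46.5 xy [427.4 274.7] r 7.9 crate -32.5 48.9
px [456. 203.] n 341 rgb [160. 167. 158.] z 46.2 xy [481.2 262.1] r 8.3 crate 22.8 47.3
px [363. 281.] n 294 rgb [164.  74.  14.] z 46.3 xy [420.3 226.6] r 8.1 crate -29.9 0.3
[418.6 225.9 104.7] 1.372
```

```bash
python3 -m handwheel '.04 .02 -.8 0 .64;0 0 -.9 0 .64;0 0 -.7 0 .64;0 0 -.27 0 .64;0 0 0 0 .64;0 0 0 0 .64;0 0 0 0 1;0 0 0 0 1;0 0 0 0 1;0 0 0 0 1;0 0 0 0 1;0 0 0 0 1' 25 |grep -E "pos|gap|_force"; python3 -m handwheel '0 0 .5 0 1;0 0 1 0 1;0 0 1 0 1;0 0 .3 0 1;.4 -.8 0 0 1;.4 -.8 0 0 1;.4 -.8 0 0 1;.4 -.8 0 0 1;.4 -.8 0 0 1;.4 -.8 0 0 1;.4 -.8 0 0 1;.4 -.8 0 0 1' |grep -E "pos|gap|_force"
```

```text
eef_pos: [420.6, 227.8, -0.9]
wrist_force: [-1.3, -1.7, 7.5]
finger_gap: 15.6
finger_force: 25.0
eef_pos: [548.5, -30.2, 110.5]
wrist_force: [-0.0, 0.7, -1.0]
finger_gap: 15.1
finger_force: 25.0
```

```bash
python3 -m handwheel '.32 -.81 0 0 1;.32 -.81 0 0 1;0 0 -.7 0 1;0 0 -.7 0 1;0 0 -.5 0 1;0 0 -.4 0 1;0 0 0 0 1;0 0 0 0 1;0 0 0 0 1' |grep -E "pos|gap|_force"; python3 -m handwheel '0 0 0 0 .7;0 0 0 0 .7;0 0 0 0 .7;0 0 0 0 .7;0 0 .3 0 .66;0 0 .9 0 .64;0 0 1 0 .64;0 0 0 0 .64;0 0 0 0 .64' |grep -E "pos|gap|_force"; python3 draw.py
```

```text
eef_pos: [573.9, -93.3, 18.9]
wrist_force: [-0.1, -0.3, -0.7]
finger_gap: 15.2
finger_force: 24.9
eef_pos: [574.7, -93.6, 109.1]
wrist_force: [-0.3, 0.1, -0.2]
finger_gap: 33.6
finger_force: 0.0
px [254. 197.] 1213 rgb [136.  60.  14.] xyz [573. -91.  41.] ztop 65.3
px [267. 249.] 1163 rgb [150.  22.  14.] xyz [ 575. -142.   42.] ztop 65.2
px [277. 297.] 1063 rgb [23. 92. 36.] xyz [ 575. -192.   42.] ztop 64.9
floor x [-72.7  42.6] eef [573.8 -93.3 107. ]
```

```bash
python3 -m handwheel '-.231 .888 0 0 .64;-.231 .888 0 0 .64;-.231 .888 0 0 .64;-.231 .888 0 0 .64;-.231 .888 0 0 .64;-.231 .888 0 0 .64;-.231 .888 0 0 .64;-.231 .888 0 0 .64;-.231 .888 0 0 .64;-.231 .888 0 0 .64;0 0 0 0 .64;0 0 0 0 .64' |grep pos; python3 -m handwheel '0 0 0 0 .64'>/dev/null; python3 look.py
```

```text
eef_pos: [480.0, 263.0, 104.8]
px [269. 277.] n 300 rgb [168.5 145.    7. ] z 46.3 xy [427.7 275.1] r 8.2 crate -32.2 49.4
px [361. 280.] n 293 rgb [157. 163. 155.] z 46.3 xy [481.8 262. ] r 8.1 crate 23.4 47.2
[481.1 261.  105.3] 1.372
```

```bash
python3 -m handwheel '0 .03 -.8 0 .64;0 0 -.9 0 .64;0 0 -.7 0 .64;0 0 -.24 0 .64;0 0 0 0 .64;0 0 0 0 .64;0 0 0 0 1;0 0 0 0 1;0 0 0 0 1;0 0 0 0 1;0 0 0 0 1;0 0 0 0 1' 25 |grep -E "pos|gap|_force"; python3 -m handwheel '0 0 .5 0 1;0 0 1 0 1;0 0 1 0 1;0 0 .3 0 1;.3 -.8 0 0 1;.3 -.8 0 0 1;.3 -.8 0 0 1;.3 -.8 0 0 1;.3 -.8 0 0 1;.3 -.8 0 0 1;.3 -.8 0 0 1;.3 -.8 0 0 1' |grep -E "pos|gap|_force"
```

```text
eef_pos: [481.8, 263.4, 1.6]
wrist_force: [-1.3, -2.6, 7.5]
finger_gap: 15.3
finger_force: 25.0
eef_pos: [577.5, 5.5, 112.8]
wrist_force: [-0.7, 0.5, -0.6]
finger_gap: 15.3
finger_force: 25.0
```

```bash
python3 -m handwheel '.24 -.78 0 0 1;.24 -.78 0 0 1;.24 -.78 0 0 1;.24 -.78 0 0 1;0 0 -.7 0 1;0 0 -.7 0 1;0 0 -.5 0 1;0 0 -.38 0 1;0 0 0 0 1;0 0 0 0 1;0 0 0 0 1' |grep -E "pos|gap|_force"; python3 -m handwheel '0 0 0 0 .7;0 0 0 0 .7;0 0 0 0 .7;0 0 0 0 .7;0 0 .3 0 .68;0 0 .9 0 .64;0 0 1 0 .64;0 0 0 0 .64;0 0 0 0 .64' |grep -E "pos|gap|_force"; python3 draw.py
```

```text
eef_pos: [616.0, -117.8, 22.3]
wrist_force: [1.2, -0.4, 0.3]
finger_gap: 15.3
finger_force: 25.0
eef_pos: [616.7, -118.0, 112.5]
wrist_force: [0.7, -0.3, -1.7]
finger_gap: 34.0
finger_force: 0.0
px [202. 179.] 1244 rgb [150.  68.  17.] xyz [575. -92.  41.] ztop 65.4
px [254. 195.] 1190 rgb [181.5 187.  176.5] xyz [ 615. -115.   41.] ztop 65.3
px [219. 225.] 665 rgb [181.  28.  19.] xyz [ 577. -141.   31.] ztop 38.9
px [233. 282.] 883 rgb [ 30. 104.  41.] xyz [ 580. -193.   44.] ztop 65.1
floor x [-73.   33.9] eef [ 615.8 -117.8  110.3]
```

```bash
python3 - <<'E'
from h import *
p,d=camera("wrist");save("w8.png",p,sc=1.2)
E
python3 -m handwheel '-.392 .818 0 0 .64;-.392 .818 0 0 .64;-.392 .818 0 0 .64;-.392 .818 0 0 .64;-.392 .818 0 0 .64;-.392 .818 0 0 .64;-.392 .818 0 0 .64;-.392 .818 0 0 .64;-.392 .818 0 0 .64;-.392 .818 0 0 .64;-.392 .818 0 0 .64;-.392 .818 0 0 .64' >/dev/null; python3 -m handwheel '0 0 0 0 .64;0 0 0 0 .64;0 0 0 0 .64'|grep pos; python3 look.py
```

```text
eef_pos: [427.2, 274.4, 108.4]
px [360. 279.] n 287 rgb [156. 133.   4.] z 46.4 xy [427.1 275.3] r 8.1 crate -32.8 49.4
[427.5 274.  108.6] 1.372
```

View pics/w8.png

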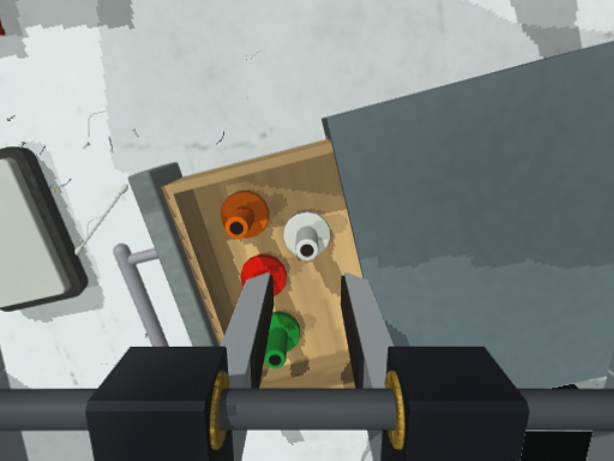

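Red is standing at (262,275) and was only hidden by a finger. Orange, white and green are upright too. I'll pick yellow now.

```bash
python3 -m handwheel '0 .02 -.8 0 .64;0 0 -.9 0 .64;0 0 -.7 0 .64;0 0 -.3 0 .64;0 0 0 0 .64;0 0 0 0 .64;0 0 0 0 1;0 0 0 0 1;0 0 0 0 1;0 0 0 0 1;0 0 0 0 1;0 0 0 0 1' 25 |grep -E "pos|gap|_force"; python3 -m handwheel '0 0 .5 0 1;0 0 1 0 1;0 0 1 0 1;0 0 .3 0 1;.36 -.84 0 0 1;.36 -.84 0 0 1;.36 -.84 0 0 1;.36 -.84 0 0 1;.36 -.84 0 0 1;.36 -.84 0 0 1;.36 -.84 0 0 1;.36 -.84 0 0 1' |grep -E "pos|gap|_force"
```

```text
eef_pos: [428.0, 275.9, 2.1]
wrist_force: [-0.2, -2.5, 7.3]
finger_gap: 15.4
finger_force: 25.0
eef_pos: [543.0, 5.2, 113.6]
wrist_force: [0.6, 0.5, -0.2]
finger_gap: 15.4
finger_force: 25.0
```

```bash
python3 -m handwheel '.375 -.87 0 0 1;.375 -.87 0 0 1;.375 -.87 0 0 1;.375 -.87 0 0 1;.375 -.87 0 0 1;0 0 -.7 0 1;0 0 -.7 0 1;0 0 -.5 0 1;0 0 -.38 0 1;0 0 0 0 1;0 0 0 0 1;0 0 0 0 1' |grep -E "pos|gap|_force"; python3 -m handwheel '0 0 0 0 .7;0 0 0 0 .7;0 0 0 0 .7;0 0 0 0 .7;0 0 .3 0 .68;0 0 .9 0 .64;0 0 1 0 .64;-1 0 0 0 .64;-1 0 0 0 .64;-1 0 0 0 .9;0 0 0 0 1;0 0 0 0 1' |grep -E "pos|gap|_force"; python3 draw.py
```

```text
eef_pos: [618.0, -167.1, 23.0]
wrist_force: [-0.1, -0.0, 1.0]
finger_gap: 15.7
finger_force: 25.0
eef_pos: [496.6, -167.2, 111.3]
wrist_force: [1.3, -0.1, 0.2]
finger_gap: 17.3
finger_force: 0.0
px [328.  94.] 1498 rgb [106.  48.  12.] xyz [569. -94.  41.] ztop 65.4
px [383. 113.] 1570 rgb [139. 144. 135.] xyz [ 611. -117.   41.] ztop 65.2
px [339. 154.] 1375 rgb [130.  21.  13.] xyz [ 572. -143.   41.] ztop 65.2
px [392. 170.] 1480 rgb [134. 113.   0.] xyz [ 613. -165.   42.] ztop 65.2
px [348. 210.] 1276 rgb [26. 96. 36.] xyz [ 573. -193.   41.] ztop 65.2
floor x [-68.   59.1] eef [ 498.  -167.4  111.5]
```

```bash
python3 -m handwheel '-.7 .2 0 0 1;-.7 .22 0 0 1;0 0 -.7 0 1;0 0 -.9 0 1;0 0 -.5 0 1;0 0 -.23 0 1;0 0 0 0 1;0 0 0 0 1;0 0 0 0 1' 25|grep -E "pos|wrist"; python3 -m handwheel '.25 0 0 0 1;.25 0 0 0 1;.2 0 0 0 1;.2 0 0 0 1;.2 .01 0 0 1;.2 .01 0 0 1;.2 .01 0 0 1;.2 .01 0 0 1;0 0 0 0 1'|grep -E "pos|wrist"; python3 draw.py
```

```text
eef_pos: [442.8, -150.7, 18.1]
wrist_force: [0.3, 0.7, 0.6]
eef_pos: [511.0, -148.6, 16.8]
wrist_force: [0.3, 0.3, -0.5]
px [382. 210.] 18059 rgb [80. 90. 72.] xyz [ 580. -137.   60.] ztop 72.7
px [432. 110.] 4111 rgb [103.  44.   7.] xyz [614. -91.  43.] ztop 65.2
px [471. 145.] 84 rgb [94. 97. 90.] xyz [ 643. -117.   29.] ztop 30.9
px [441. 200.] 3651 rgb [123.  16.   9.] xyz [ 617. -141.   42.] ztop 65.1
px [402. 368.] 630 rgb [66. 73. 70.] xyz [ 577. -223.   71.] ztop 72.7
floor x [-12.1  56.5] eef [ 510.1 -148.6   16.6]
```

```bash
python3 -m handwheel '.2 .01 0 0 1;.2 .01 0 0 1;.2 .01 0 0 1;.2 .01 0 0 1;.2 .01 0 0 1;.2 .01 0 0 1;.2 .01 0 0 1;.1 0 0 0 1;0 0 0 0 1'|grep -E "pos|wrist"; for i in 1 2 3 4 5; do python3 -m handwheel '.1 0 0 0 1;0 0 0 0 1'|grep -E "pos|wrist";done
```

```text
eef_pos: [570.5, -145.8, 16.7]
wrist_force: [-0.3, 0.1, 0.3]
eef_pos: [574.0, -145.9, 16.9]
wrist_force: [-0.4, -0.9, -0.3]
eef_pos: [578.1, -145.9, 16.9]
wrist_force: [-0.0, -0.1, 0.7]
eef_pos: [580.3, -145.8, 16.6]
wrist_force: [-12.5, 1.0, 8.0]
eef_pos: [580.9, -145.8, 16.5]
wrist_force: [-39.1, 1.6, 25.5]
eef_pos: [581.3, -145.7, 16.5]
wrist_force: [-68.7, 1.9, 45.4]
```

```bash
python3 -m handwheel '-.3 0 0 0 1;-.7 0 0 0 1;-.5 0 .3 0 1;0 0 1 0 1;0 0 1 0 1;0 0 1 0 1;0 0 1 0 1;0 .3 0 0 .5;0 0 0 0 .5;0 0 0 0 .5'|grep -E "pos|wrist"
python3 - <<'E'
from h import *
inf=info("wrist");p,d=camera("wrist");save("w9.png",p,sc=1.2);P=pts(d,inf);h=cv2.cvtColor(p,cv2.COLOR_RGB2HSV)
m=(abs(P[...,2]-72)<4)&(P[...,1]<-60)&(P[...,1]>-240)&(P[...,0]>560);q=P[m];print("front plate",m.sum(),q.mean(0).round(1), q.min(0).round(1),q.max(0).round(1))
E
```

```text
eef_pos: [529.4, -133.6, 188.0]
wrist_force: [0.2, -0.7, -0.6]
front plate 2906 [ 639.7 -143.1   71.8] [ 628.  -239.7   68. ] [652.5 -60.1  76. ]
```

View pics/w9.png

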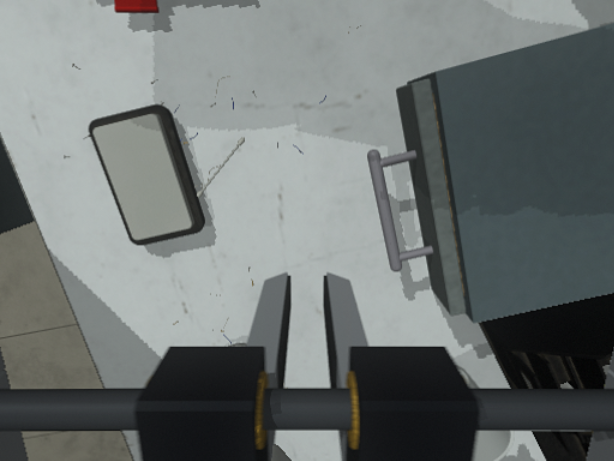

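The drawer is shut, with the front plate against the unit at (440,200). Next I'll move over the lid and measure it.

```bash
python3 -m handwheel '.22 .9 0 0 .2;.22 .9 0 0 0;.22 .9 0 0 0;.22 .9 0 0 0;.22 .9 0 0 0;.22 .9 0 0 0;.22 .9 0 0 0;.22 .9 0 0 0;.2 .7 0 0 0;0 0 0 0 0;0 0 0 0 0'|grep -E "pos"
cat > lid.py <<'E'
from h import *
inf=info("wrist");p,d=camera("wrist");P=pts(d,inf);h=cv2.cvtColor(p,cv2.COLOR_RGB2HSV)
b=(h[...,0]>100)&(h[...,0]<130)&(h[...,1]>120)
def R(n,m,z):
    k,l,s,c=cv2.connectedComponentsWithStats(m.astype(np.uint8));i=1+s[1:,4].argmax();q=P[l==i]
    r=cv2.minAreaRect(ray(np.argwhere(l==i)[:,::-1],inf,z)[:,:2].astype(np.float32));print(n,len(q),"z",np.median(q[:,2]).round(1),"c",np.round(r[0],1),np.round(r[1],1),round(r[2],1))
import sys; z=float(sys.argv[1]) # plate top height
R("plate",b&(abs(P[...,2]-z)<8),z);R("bead",b&(P[...,2]>z+26)&(P[...,2]<z+42),z+33)
s=read_state();print(s["eef_pos"].round(1),s["eef_rot"][2].round(4))
E
python3 lid.py 10
```

```text
eef_pos: [607.6, 182.9, 186.4]
plate 21037 z 10.5 c [610.5 187.8] [206.3 151.1] 78.6
bead 1217 z 42.4 c [610.8 188. ] [73.  19.3] 78.5
[607.6 181.8 186.8] 1.3733
```

```bash
python3 -m handwheel '.08 .14 -1 0 0;0 0 -1 0 0;0 0 -1 0 0;0 0 -.8 0 0;0 0 -.6 0 0;0 0 0 0 0;0 0 0 0 0;0 0 0 0 0'|grep -E "pos"
```

```text
eef_pos: [612.2, 187.1, 14.6]
```

```bash
python3 -m handwheel '-.03 .02 -.52 0 0;0 0 0 0 0;0 0 0 0 1;0 0 0 0 1;0 0 0 0 1;0 0 0 0 1;0 0 0 0 1;0 0 0 0 1;0 0 0 0 1;0 0 0 0 1;0 0 0 0 1;0 0 0 0 1' 40|grep -E "pos|gap"; python3 -m handwheel '0 0 0 0 1;0 0 0 0 1;0 0 0 0 1;0 0 .5 0 1;0 0 .8 0 1;0 0 .8 0 1;0 0 .5 0 1;0 0 0 0 1;0 0 0 0 1' 40|grep -E "pos|gap|_force"
```

```text
eef_pos: [610.0, 188.5, -8.1]
finger_gap: 31.1
eef_pos: [610.0, 188.6, 95.9]
wrist_force: [-0.7, 0.3, -3.6]
finger_gap: 19.5
finger_force: 40.0
```

```bash
python3 -m handwheel '-.4 .08 0 0 1;-.4 .08 0 0 1;-.4 .08 0 0 1;-.4 .08 0 0 1;-.4 .08 0 0 1;-.4 .08 0 0 1;-.4 .08 0 0 1;-.4 .08 0 0 1;-.4 .08 0 0 1;-.41 .08 0 0 1;0 0 0 0 1;0 0 0 0 1'|grep -E "pos|gap|_force"; python3 -m handwheel '0 0 0 0 1;0 0 0 0 1'>/dev/null; python3 lid.py 112
```

```text
eef_pos: [448.6, 220.4, 94.5]
wrist_force: [0.7, -1.1, -2.5]
finger_gap: 19.1
finger_force: 40.0
plate 53441 z 113.7 c [455.6 254.5] [137.1 151.5] 78.7
bead 4874 z 145.6 c [448.8 221.6] [71.3 22.5] 78.6
[449.9 220.3  95.3] 1.3724
```

```bash
python3 -m handwheel '0 0 -.5 0 1;0 0 -.4 0 1;0 0 -.2 0 1;0 0 0 0 1;0 0 0 0 1;0 0 -.1 0 1;0 0 0 0 1'|grep -E "pos|gap|_force"; python3 -m handwheel '0 0 -.05 0 1;0 0 0 0 1;0 0 0 0 1'|grep -E "pos|gap|_force"
```

```text
eef_pos: [449.8, 220.6, 48.1]
wrist_force: [-0.5, 0.6, -3.0]
finger_gap: 19.4
finger_force: 40.0
eef_pos: [449.6, 220.6, 46.1]
wrist_force: [0.1, 0.8, -1.7]
finger_gap: 18.9
finger_force: 40.0
```

```bash
python3 -m handwheel '0 0 -.05 0 1;0 0 0 0 1;0 0 0 0 0;0 0 0 0 0;0 0 0 0 0;0 0 0 0 0;0 0 0 0 0;0 0 0 0 0;0 0 0 0 0;0 0 0 0 0;0 0 0 0 0;0 0 0 0 0'|grep -E "pos|gap|_force"; python3 -m handwheel '0 0 .5 0 0;0 0 1 0 0;0 0 1 0 0;0 0 1 0 0;0 0 1 0 0;0 0 1 0 0;0 0 .5 0 0;0 0 0 0 0;0 0 0 0 0'|grep -E "pos"; python3 lid.py 62; python3 clips.py; python3 clips.py scene; python3 -c "
from h import *
p,d=camera('wrist');save('w10.png',p,sc=1.2)"
```

```text
eef_pos: [449.6, 220.6, 43.9]
wrist_force: [-0.4, 0.0, 0.8]
finger_gap: 82.5
finger_force: 0.0
eef_pos: [449.7, 220.6, 284.4]
plate 16784 z 62.5 c [448.4 221.1] [205.2 151.1] 78.6
bead 957 z 94.4 c [448.3 220.7] [72.4 19.3] 79.0
[449.3 220.4 283.1] 1.3728
[449.2 220.4 282.5]
clip 1 1072 lo [-17.  108.7  10.4] hi [ 16.3 157.6  20.2]
clip -1 411 lo [ -16.4 -158.    10.2] hi [  16.8 -127.7   20.4]
[449.2 220.4 282.4]
clip 1 187 lo [-14.6 102.6   9.3] hi [ 13.5 155.5  19.7]
clip -1 86 lo [ -16.  -156.     9.2] hi [  14.3 -126.2   21.4]
```

View pics/w10.png

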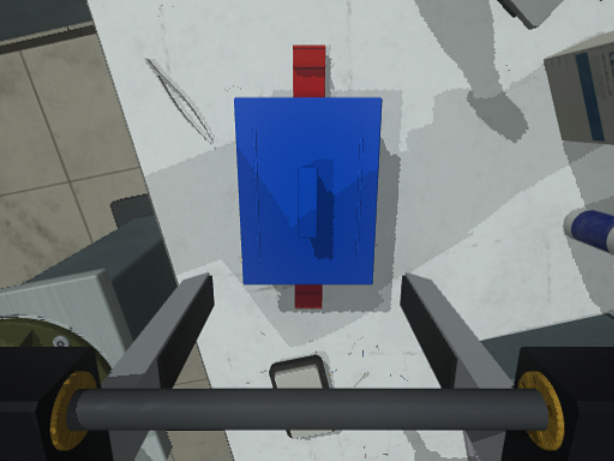

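The lid is seated at (308,190) with its plate at z 62.5, the same as at the start. Both clips, at (309,70) and (309,296), hang open.

```bash
python3 -c "
from cell import *
print(read_state()['clock']); print(sign_off())"
```

```text
64.3833
the job is handed in; nothing more can be done
None
```

I handed the job in at 64 s: all five lens blocks are in the drawer and it is shut, the lid is seated on the crate with both clips open, and the bottle, dish and whetstone were left alone; no verdict came back.

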